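# Build the second pipe support and lay the pipe across

## Task

Build the second pipe support on the bare foot of the rail so that it matches the finished one: the tall spacer first, then the short spacer, then the V-block head with its groove in line with the finished support's, each pressed fully down on the spigot below. Then lay the pipe fully down in both V-grooves, its middle about halfway between the two supports. Lower the parts into place, do not drop them, and leave the wide flat spare spacer, the hammer, the magnet and the brush alone.

Things in the scene. Friction and masses are not known exactly. Their poses are not given: they have to be found in the camera images.
- foot: Fixed round dark-steel base, 68 mm diameter, 10 high, near one end of a steel rail (340x100x12 mm, fixed to the bench), with a bare bright spigot on top (24 mm diameter, 12 high, upper half tapering to 16). Origin: centre of underside, 12 mm above the bench; a spacer seated on it has its underside 10 mm above this origin. z up, x along the rail.
- stand: The finished support, fixed on the rail 200 mm from the foot: same base, a 56 then a 46 mm dark cylinder and a V-block, 132 mm high. Its 90 degree groove runs along the rail (its x, to or from the foot), bottom of the V 112 mm up. Origin: centre of underside, 12 mm above the bench, z up. The pipe lying in it has its axis 136 mm above this origin.
- tall: Tall spacer: dark-steel cylinder 56 mm diameter, 50 mm high plus spigot, about 0.6 kg. Spigot on top (24 mm diameter, 12 high, upper half tapering to 16), matching socket underneath (26.4 mm diameter, 14 deep). Origin: centre of underside, z up; starts upright on the bench. A part seated on it has its underside 50 mm above this origin.
- short: Short spacer: dark-steel cylinder 46 mm diameter (slimmest of the three), 30 mm high plus spigot, about 0.28 kg. Spigot on top (24 mm diameter, 12 high, upper half tapering to 16), matching socket underneath (26.4 mm diameter, 14 deep). Origin: centre of underside, z up; starts upright on the bench. A part seated on it has its underside 30 mm above this origin.
- head: V-block head: bright steel block 40 (x) by 52 (y) by 42 mm high, 0.38 kg; 90 degree V-groove along its x in the top (40 wide, 20 deep), socket underneath (26.4 mm diameter, 14 deep), no spigot. It turns freely on a spigot, so set its groove along the rail. Origin: centre of underside, z up; starts upright on the bench. The pipe lying in it has its axis 46 mm above this origin.
- pipe: Steel pipe, 33.7 mm diameter, 320 mm long, 0.62 kg, level in two notched wooden chocks (30 mm thick, 36 high, 170 mm apart centre to centre, on an 8 mm board, fixed to the bench); its middle is within 20 mm of midway between them. Origin: middle of the pipe, on its axis, 40 mm above the bench at the start; x along the pipe.
- spare: Spare spacer, not needed: flat dark-steel disc, 66 mm diameter (widest of the three), 18 mm high (30 with its spigot). To be left alone. Origin: centre of underside, z up; starts upright on the bench. 
- hammer: Chipping hammer lying on the bench beyond the rail, 240 mm long, x along the handle towards the head. Bystander. Origin on the handle, at bench level.
- magnet: Red arrow-shaped welding magnet, about 110 x 75 mm and 16 mm thick, lying flat on the bench. Bystander. Origin near its middle, at bench level.
- brush: Wooden wire brush lying on its side on the bench, 220 mm long, 26 mm high. Bystander. Origin: middle of its back, at bench level; x along it towards the bristle end.
Mind the look-alikes: they are no part of the job. What is shaped like the tall but orange or pink is not meant.

How it is judged:
On the way, in this order (a step that is already met when the one before it is completed fails the run):
1. the tall spacer is fully seated on the foot and let go (horizontal distance between tall and foot below 0.004 m and z of tall in the frame of foot between 0.008 and 0.012 m and angle between tall's own z axis and vertical below 0.04 rad and contact force between the fingers and tall below 0.5 N), for 0.2 s.
2. the short spacer is fully seated on the tall one and let go (horizontal distance between tall and foot below 0.004 m and z of tall in the frame of foot between 0.008 and 0.012 m and angle between each of tall, short's own z axis and vertical below 0.04 rad and horizontal distance between short and tall below 0.004 m and z of short in the frame of tall between 0.048 and 0.052 m and contact force between the fingers and short below 0.5 N), for 0.2 s.
3. the V-block head is fully seated on the short spacer and let go (horizontal distance between tall and foot below 0.004 m and z of tall in the frame of foot between 0.008 and 0.012 m and angle between each of tall, short, head's own z axis and vertical below 0.04 rad and horizontal distance between short and tall below 0.004 m and z of short in the frame of tall between 0.048 and 0.052 m and horizontal distance between head and short below 0.004 m and z of head in the frame of short between 0.028 and 0.032 m and contact force between the fingers and head below 0.5 N), for 0.2 s.
4. the pipe lies in both V-grooves, let go (y of pipe in the frame of head between -0.005 and 0.005 m and z of pipe in the frame of head between 0.0428 and 0.0488 m and y of pipe in the frame of stand between -0.008 and 0.008 m and z of pipe in the frame of stand between 0.1328 and 0.1388 m and angle between the x axis of pipe and the x axis of stand, either way round below 0.06 rad and horizontal distance between pipe and stand between 0.07 and 0.13 m and horizontal distance between pipe and head between 0.07 and 0.13 m and contact force between the fingers and pipe below 0.5 N), for 0.2 s.
At the end, for the whole second after the job is handed in: Tall, short, head stacked on the foot in that order: each within 4 mm of the axis below, 2 mm of seated height, 0.04 rad of upright. Pipe seated in both grooves: 3 mm in height, 5 mm sideways (8 at the stand), 0.06 rad in line, its middle 70-130 mm from each support. All released, at rest (horizontal distance between tall and foot below 0.004 m and z of tall in the frame of foot between 0.008 and 0.012 m and angle between each of tall, short, head's own z axis and vertical below 0.04 rad and horizontal distance between short and tall below 0.004 m and z of short in the frame of tall between 0.048 and 0.052 m and horizontal distance between head and short below 0.004 m and z of head in the frame of short between 0.028 and 0.032 m and y of pipe in the frame of head between -0.005 and 0.005 m and z of pipe in the frame of head between 0.0428 and 0.0488 m and y of pipe in the frame of stand between -0.008 and 0.008 m and z of pipe in the frame of stand between 0.1328 and 0.1388 m and angle between the x axis of pipe and the x axis of stand, either way round below 0.06 rad and horizontal distance between pipe and stand between 0.07 and 0.13 m and horizontal distance between pipe and head between 0.07 and 0.13 m and linear speed of each of tall, short, head, pipe below 0.02 m/s); the robot touches nothing.
It fails at once if the spare spacer, the hammer, the magnet or the brush is moved more than 25 mm (distance of any of spare, hammer, magnet, brush from where it was at the start of the episode above 0.025 m).
It fails at once if a part is dropped or thrown (faster than 0.7 m/s with no finger on it) ((linear speed of tall above 0.7 m/s and contact force between the fingers and tall below 0.1 N) or (linear speed of short above 0.7 m/s and contact force between the fingers and short below 0.1 N) or (linear speed of head above 0.7 m/s and contact force between the fingers and head below 0.1 N) or (linear speed of pipe above 0.7 m/s and contact force between the fingers and pipe below 0.1 N)).
It also fails if it takes over 120 s, if anything falls off the work surface, if the arm or the gripper's body presses on something with over 40 N, if the wrist force passes 120 N, or if a joint passes its speed limit or range.

## Robot

A 7-joint arm with a two-finger parallel gripper is mounted at the origin on the work surface. World frame = base frame: x ahead of the robot, y to its left, z up, the work surface at z = 0. Lengths are in m, angles in rad, forces in N, time in s.
With the tool pointing down it reaches from about 0.4 to 0.85 m from the base axis. Payload 4.5 kg.
Tool frame: the origin (TCP) lies midway between the tips of the shut fingers; the grasp point (between the pads) lies r.grip_point_offset behind it (r.grip_point_offset is the distance from the TCP to the grasp point, in m); z points along the fingers, y is the line along which they close (so a half turn about z gives the same grasp; the last joint's range is limited). The gripper opens to 88 mm and grips with 3 to 60 N. Pads are 18 mm wide; open, the fingers measure 123 mm over their backs; the gripper's body (75 mm by 187 mm) begins 45 mm behind the grasp point.
Start: joints at [1.224, 0.689, -0.195, 1.565, 0.157, 0.902, -0.215], TCP at [0.232, -0.58, 0.239] pointing down, gripper open.
Joint ranges: [-3.01, 3.01], [-0.46, 2.08], [-1.47, 1.51], [0.13, 2.56], [-1, 4.14], [0.04, 2.09], [-2.66, 2.66]. Speed limits (rad/s): [2.57, 2.57, 3.14, 3.14, 3.14, 3.14, 3.14].

## Interface

Orientations are given as a unit quaternion [x, y, z, w].
In Python, from plant import r gives the robot as it stands.
- The arm moves only by the shell command python3 -m jog 'ROWS' [FORCE]. ROWS is JSON, a list of rows, each an object of numbers: "wx", "wy", "wz": the turn, a rotation vector about the world's x, y, z as a fraction of full scale; "dx", "dy", "dz": the shift along the world's x, y, z as a fraction of full scale; "hand": the closure, from 0 (fully open) to 1 (shut). In form: [{"wx": .., "wy": .., "wz": .., "dx": .., "dy": .., "dz": .., "hand": ..}, ...]. A call has 1 to 5 rows; each row shifts and turns the commanded pose from where the row before left it; what a row does not reach is not made up. Full scale, the value 1, is 0.25 m for a shift and 2 rad for a turn. A row lasts 1/12 s, in which the tool goes at most 41.7 mm and 7.16 degrees, less where a joint would pass 70% of its speed; a pose out of reach is approached as far as the arm can. A call with a number of a shift or a turn outside -1 to 1 is refused whole. A call with a gripper value outside its range is refused whole. The fingers move at their own pace and stop on an object; FORCE is the grip in N (left out, the last holds). Time passes only in rows, so rows that do not move let the fingers close. It gives the time, the measured TCP pose, the force, the opening and the grip force at its end, in the units of the state.
- r.get_state(): the state, without advancing time (a new reading comes with each control period).
- r.snapshot(name): name is "side" or "top"; returns the picture (400x640x3 uint8, red, green, blue); there is no depth.
- r.camera_info(name): a dict with "mtx" (3x3 intrinsics, pixels), "R" (3x3) and "t" (3): a world point X has camera coordinates R X + t. Camera axes: x right, y down, z forward; pixel columns grow to the right and rows downward; lengths in m; the calibration is good to about 2 mm. A picture is of the moment at which its call begins. camera_info takes no time and is no camera call.
- r.finish_job(): hands the job in; it is judged then, once.
Trained networks look in the newest picture that a camera, given by its name, has taken for a name from the list of things; names that differ only in an ending like _2 or _b are one class to them, and where a whole thing is asked for, a point or a joint stands for the part that bears it (a point fixed in the world has none). Each returns a list of dicts, best first, with "p" (0 to 1); they miss things now and then, are a little off and sometimes report something else, mostly with a low value. They report only what shows in the picture. A call takes as long as a camera call. They do not tell look-alikes from the thing itself.
- r.search_frame(camera, query): "bbox" ([left, top, right, bottom] in pixels, round what is visible of it).
- r.masks_of(camera, query): "region" (400x640 bool, what is visible of it) and "bbox" ([left, top, right, bottom] in pixels, round what is visible of it).
The state is a dict: "clock": time; "q": joint angles; "qd": joint speeds; "joint_torque": joint torques, N m; "tool_pos": TCP position; "eef_rot": TCP orientation; "contact_force": force on the tool from outside, world axes, zero at the start; "moment": the same for the moment, N m; "opening": opening from 0.0 (shut) to 1.0 (fully open); "finger_force": force on a finger pad.
Only numpy, scipy, OpenCV 4.12 (cv2) and the standard library are available. Lean on these libraries where they do the work, as an engineer would, in place of code of your own. Each camera call takes 0.05 s, during which the arm holds its last target. There are 200 camera calls.

## Working session

There is one attempt and no reset: what is moved stays moved. The work goes in short steps, Python scripts to look and compute and a shell command to move; the robot and the scene stay as the last step left them, time stands still between calls to the robot, and variables do not carry over. Pictures are saved under pics/ and viewed, at most 14 in all, crops included, and the job is handed in when it is done.

```bash
ls; mkdir -p pics; python3 - <<'E'
from plant import r
import cv2,numpy as np
for n in("side","top"):
    im=r.snapshot(n); cv2.imwrite(f"pics/{n}0.png",im[:,:,::-1])
    c=r.camera_info(n); print(n,np.round(c["mtx"],1).tolist(),"cam at",np.round(-c["R"].T@c["t"],3),np.round(c["R"],3).tolist())
    for q in["foot","stand","tall","short","head","pipe","spare","hammer","magnet","brush"]:
        print(q,[(round(d["p"],2),np.round(d["bbox"]).tolist()) for d in r.search_frame(n,q)][:4])
s=r.get_state();print(s,r.grip_point_offset)
E
```

```text
pics
side [[475.7, 0.0, 321.2], [0.0, 475.7, 198.3], [0.0, 0.0, 1.0]] cam at [-0.023  0.868  0.882] [[-0.796, -0.605, -0.005], [-0.385, 0.513, -0.767], [0.467, -0.609, -0.641]]
foot [(0.71, [298.0, 195.0, 319.0, 218.0])]
stand [(0.89, [336.0, 132.0, 361.0, 184.0])]
tall [(0.9, [232.0, 336.0, 258.0, 373.0]), (0.82, [240.0, 262.0, 269.0, 300.0]), (0.82, [214.0, 299.0, 247.0, 330.0]), (0.77, [285.0, 248.0, 310.0, 275.0])]
short [(0.58, [320.0, 288.0, 342.0, 311.0])]
head [(0.74, [445.0, 150.0, 465.0, 174.0]), (0.47, [297.0, 195.0, 321.0, 217.0])]
pipe [(0.57, [336.0, 178.0, 417.0, 248.0]), (0.25, [415.0, 139.0, 431.0, 156.0])]
spare [(0.72, [413.0, 139.0, 431.0, 158.0])]
hammer [(0.78, [233.0, 151.0, 307.0, 196.0])]
magnet [(0.61, [208.0, 232.0, 247.0, 265.0])]
brush [(0.84, [339.0, 119.0, 402.0, 140.0])]
top [[450.8, 0.0, 320.4], [0.0, 450.8, 200.1], [0.0, 0.0, 1.0]] cam at [0.461 0.043 1.524] [[-0.011, -1.0, -0.016], [-0.997, 0.012, -0.08], [0.08, 0.015, -0.997]]
foot [(0.57, [301.0, 183.0, 321.0, 202.0]), (0.49, [419.0, 146.0, 482.0, 184.0])]
stand [(0.67, [361.0, 178.0, 382.0, 204.0
[... 630 characters left out ...]
0.68909714, -0.19461684,  1.56527111,  0.15732264,
        0.90249092, -0.21511563]), 'qd': array([-1.70678491e-04,  1.39922430e-04,  1.29488282e-03, -3.00668341e-05,
       -1.23535217e-03, -4.45550139e-04, -7.95429298e-04]), 'joint_torque': array([-1.75469577e-04, -5.27494097e+01, -1.26733135e+00, -1.53745043e+01,
       -5.19843330e-02, -8.62498164e-04,  2.58062124e-05]), 'tool_pos': array([ 0.23234418, -0.58025377,  0.23875266]), 'eef_rot': array([9.81924068e-01, 1.89275253e-01, 1.63273380e-05, 5.79543862e-05]), 'contact_force': array([-0.10954915, -0.04356559, -0.08229425]), 'moment': array([0.00906018, 0.02235377, 0.01080908]), 'finger_force': 0.0, 'opening': 0.9985714099023568} 0.0187
```

```bash
python3 - <<'E'
import cv2
a=cv2.imread("pics/side0.png")[110:390,190:480]; b=cv2.imread("pics/top0.png")[110:285,150:490]
cv2.imwrite("pics/sc.png",cv2.resize(a,None,fx=2.1,fy=2.1,interpolation=cv2.INTER_CUBIC)); cv2.imwrite("pics/tc.png",cv2.resize(b,None,fx=2.3,fy=2.3,interpolation=cv2.INTER_CUBIC))
E
```

```text
(no output)
```

View pics/sc.png

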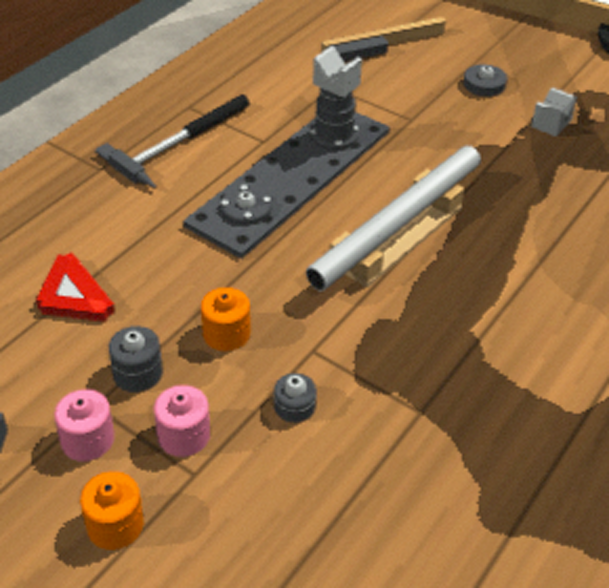

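View pics/tc.png

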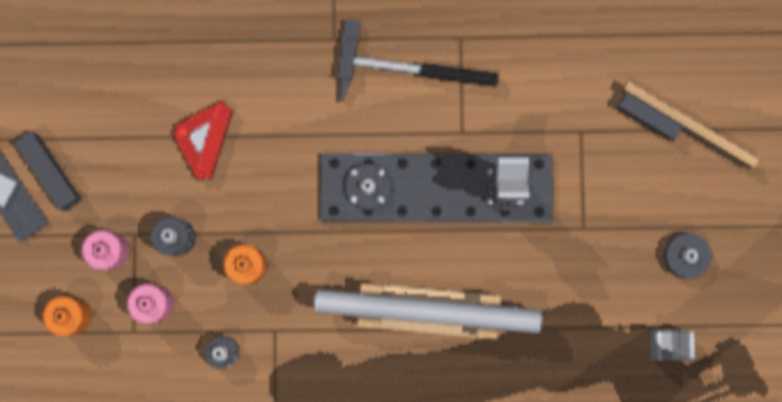

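Top crop: the tall is the dark cylinder at full-image pixel (224,213), the short at (246,263), the foot at (311,191), the stand at (372,190), the head at (442,258) and the pipe from (286,241) to (385,250). In the side crop the dark tall is at (254,280) and the short at (331,299). Pink and orange look-alikes surround the tall. Next I fit silhouettes to the masks.

```bash
cat > vis.py <<'E'
from plant import r
import cv2,numpy as np
from scipy.optimize import minimize
T=np.linspace(0,2*np.pi,40,endpoint=False)
def ring(R,z): return np.c_[R*np.cos(T),R*np.sin(T),np.full(40,z)]
def spacer(R,h): return [np.r_[ring(R,0),ring(R,h)],np.r_[ring(.012,h),ring(.012,h+.006),ring(.008,h+.012)]]
def box(x,y0,y1,z0,z1): return np.array([[a,b,c] for a in(-x,x) for b in(y0,y1) for c in(z0,z1)])
wall=np.array([[a,b,c] for a in(-.02,.02) for b,c in((0.0,.022),(.02,.042),(.026,.042),(.026,.022))])
MOD={"tall":spacer(.028,.05),"short":spacer(.023,.03),"foot":spacer(.034,.01),"spare":spacer(.033,.018),
"head":[box(.02,-.026,.026,0,.022),wall,wall*[1,-1,1]],
"pipe":[np.r_[ring(.01685,-.16),ring(.01685,.16)][:,[2,0,1]]]}
MOD["stand"]=[np.r_[ring(.034,0),ring(.034,.01)],np.r_[ring(.028,.01),ring(.028,.06)],np.r_[ring(.023,.06),ring(.023,.09)]]+[p+[0,0,.09] for p in MOD["head"]]
CAM={n:r.camera_info(n) for n in("side","top")}
def proj(n,P):
    c=CAM[n]; q=(P@c["R"].T+c["t"])@c["mtx"].T; return q[:,:2]/q[:,2:]
def pose(P,x,y,z,a):
    c,s=np.cos(a),np.sin(a); return P@np.array([[c,s,0],[-s,c,0],[0,0,1]])+[x,y,z]
S=4
def render(n,name,v):
    m=np.zeros((400*S,640*S),np.uint8)
    for P in MOD[name]:
        h=cv2.convexHull(((proj(n,pose(P,*v))+.5)*S*16).astype(np.int32)); cv2.fillConvexPoly(m,h,255,shift=4)
    return cv2.resize(m,(640,400),interpolation=cv2.INTER_AREA)/255.
def masks(name,near=None):
    out={}
    for n in CAM:
        L=r.masks_of(n,name)
        if near: L=[d for d in L if np.hypot(*(np.array(near[n])-[(d["bbox"][0]+d["bbox"][2])/2,(d["bbox"][1]+d["bbox"][3])/2]))<12]
        if L: out[n]=L[0]["region"]
    return out
def fit(name,M,v0,yaw=False):
    z=v0[2]
    def cost(u):
        v=(u[0]/100,u[1]/100,z,u[2]/10 if yaw else v0[3]); t=0
        for n,m in M.items():
            R=render(n,name,v); t+=1-np.minimum(R,m).sum()/np.maximum(R,m).sum()
        return t
    u0=[v0[0]*100,v0[1]*100]+([v0[3]*10] if yaw else [])
    s=minimize(cost,u0,method="Nelder-Mead",options=dict(initial_simplex=np.array([u0]+[np.array(u0)+np.eye(len(u0))[i]*2 for i in range(len(u0))]),xatol=.005,fatol=1e-4))
    return (s.x/([100,100]+([10] if yaw else []))).round(4),round(s.fun,3)
def ground(n,px,z):
    c=CAM[n]; d=c["R"].T@np.linalg.inv(c["mtx"])@[*px,1]; o=-c["R"].T@c["t"]; return (o+d*(z-o[2])/d[2])[:2]
E
cat > m1.py <<'E'
from vis import *
for n in CAM: r.snapshot(n)
near={"tall":dict(top=(225,216),side=(254,281)),"head":dict(top=(443,258),side=(455,162)),"foot":dict(top=(311,192),side=(308,206)),"short":dict(top=(248,264),side=(331,299)),"pipe":dict(top=(335,245),side=(377,213)),"stand":dict(top=(372,191),side=(348,158))}
for k,z,a in(("tall",0,0),("short",0,0),("foot",.012,0),("stand",.012,1.57),("head",0,1.57),("pipe",.04,1.5)):
    M=masks(k,near[k]); p=ground("top",near[k]["top"],z+.02)
    print(k,list(M),"both",fit(k,M,(*p,z,a),k in("head","pipe","stand")),*[(n,fit(k,{n:M[n]},(*p,z,a),k in("head","pipe","stand"))) for n in M])
E
python3 m1.py
```

```text
tall ['side', 'top'] both (array([0.5429, 0.3863]), np.float64(0.167)) ('side', (array([0.5444, 0.3863]), np.float64(0.075))) ('top', (array([0.5422, 0.3849]), np.float64(0.063)))
short ['side', 'top'] both (array([0.3759, 0.316 ]), np.float64(0.214)) ('side', (array([0.3757, 0.3167]), np.float64(0.074))) ('top', (array([0.3751, 0.3152]), np.float64(0.127)))
foot ['side', 'top'] both (array([0.6132, 0.1018]), np.float64(0.187)) ('side', (array([0.6147, 0.103 ]), np.float64(0.088))) ('top', (array([0.6118, 0.1013]), np.float64(0.057)))
stand ['side', 'top'] both (array([ 0.6102, -0.0977,  1.5515]), np.float64(0.127)) ('side', (array([ 0.6106, -0.0966,  1.6054]), np.float64(0.063))) ('top', (array([ 0.6103, -0.0979,  1.5555]), np.float64(0.051)))
head ['side', 'top'] both (array([ 0.3804, -0.3332,  1.9328]), np.float64(0.615)) ('side', (array([ 0.3814, -0.3337,  1.9385]), np.float64(0.266))) ('top', (array([ 0.3783, -0.3323,  1.1639]), np.float64(0.313)))
pipe ['side', 'top'] both (array([0.4321, 0.0178, 1.4703]), np.float64(0.146)) ('side', (array([0.4328, 0.0184, 1.4728]), np.float64(0.053))) ('top', (array([0.4312, 0.0171, 1.4684]), np.float64(0.076)))
```

```bash
python3 -m jog '[{"dx":0.11,"dy":0.11,"hand":0},{"dx":0.11,"dy":0.11},{"dx":0.11,"dy":0.11},{"dx":0.11,"dy":0.11},{"dx":0.11,"dy":0.11}]'
python3 -m jog '[{"dx":0.11,"dy":0.11},{"dx":0.11,"dy":0.11},{"dx":0.11,"dy":0.11},{"dx":0.1,"dy":0.11},{"dx":0.1,"dy":0.11}]'
python3 - <<'E'
from vis import *
r.snapshot("top");r.snapshot("side")
M=masks("head",dict(top=(443,258),side=(455,162)))
for a in(-.5,-.1,.3,.8): print(a,fit("head",M,(.38,-.333,0,a),True),*[fit("head",{n:M[n]},(.38,-.333,0,a),True) for n in M])
a=r.snapshot("top")[238:282,412:476,::-1]; b=r.snapshot("side")[130:190,420:490,::-1]
k=dict(fx=6,fy=6,interpolation=cv2.INTER_CUBIC)
a=cv2.resize(a,None,**k);b=cv2.resize(b,None,**k);o=np.zeros((360,804,3),np.uint8)
o[:a.shape[0],:a.shape[1]]=a;o[:,384:]=b[:360,:420];cv2.imwrite("pics/head.png",o)
E
```

```text
-0.5 (array([ 0.3792, -0.3313,  0.0087]), np.float64(0.19)) (array([ 0.3808, -0.3308,  0.0378]), np.float64(0.082)) (array([ 0.3786, -0.3323, -0.0152]), np.float64(0.05))
-0.1 (array([ 0.379 , -0.3314, -0.0096]), np.float64(0.18)) (array([ 0.3809, -0.3309,  0.0438]), np.float64(0.082)) (array([ 0.3788, -0.3317, -0.0176]), np.float64(0.053))
0.3 (array([ 0.3792, -0.3314,  0.0056]), np.float64(0.187)) (array([ 0.3797, -0.332 ,  0.0595]), np.float64(0.104)) (array([ 0.3786, -0.3323, -0.0011]), np.float64(0.051))
0.8 (array([ 0.379 , -0.3315, -0.013 ]), np.float64(0.181)) (array([ 0.3809, -0.3306,  0.0542]), np.float64(0.083)) (array([ 0.3788, -0.3317, -0.014 ]), np.float64(0.053))invalid input
invalid input
```

```bash
python3 -c "
import cv2;a=cv2.imread('pics/head.png')[:,:800];cv2.imwrite('pics/head1.png',a)"
```

```text
(no output)
```

View pics/head1.png

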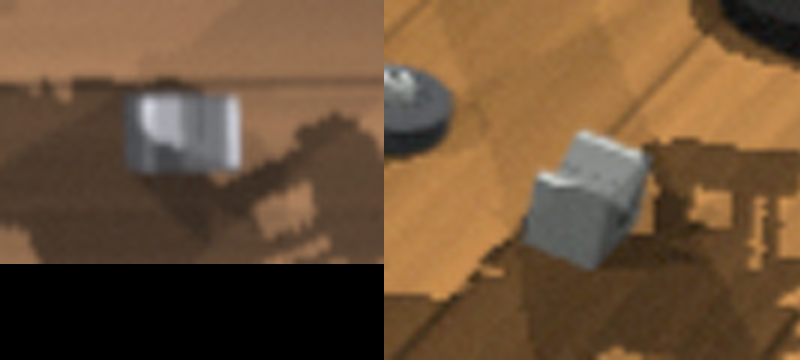

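The head's groove runs along world x, at yaw about 0 and position (0.379,-0.332). The jog was refused, so I'll try full rows.

```bash
python3 -m jog '[{"wx":0,"wy":0,"wz":0,"dx":0.11,"dy":0.11,"dz":0,"hand":0},{"wx":0,"wy":0,"wz":0,"dx":0.11,"dy":0.11,"dz":0,"hand":0},{"wx":0,"wy":0,"wz":0,"dx":0.11,"dy":0.11,"dz":0,"hand":0},{"wx":0,"wy":0,"wz":0,"dx":0.11,"dy":0.11,"dz":0,"hand":0},{"wx":0,"wy":0,"wz":0,"dx":0.11,"dy":0.11,"dz":0,"hand":0}]'
```

```text
clock: 2.52
tool_pos: [0.3709, -0.4414, 0.2389]
eef_rot: [0.982, 0.189, 0.0, 0.0]
contact_force: [0.1, 0.3, -0.6]
opening: 0.998
finger_force: 0.0
```

```bash
python3 -m jog '[{"wx":0,"wy":0,"wz":0,"dx":0.11,"dy":0.11,"dz":0,"hand":0},{"wx":0,"wy":0,"wz":0,"dx":0.11,"dy":0.11,"dz":0,"hand":0},{"wx":0,"wy":0,"wz":0,"dx":0.11,"dy":0.11,"dz":0,"hand":0},{"wx":0,"wy":0,"wz":0,"dx":0.11,"dy":0.11,"dz":0,"hand":0},{"wx":0,"wy":0,"wz":0,"dx":0.1,"dy":0.12,"dz":0,"hand":0}]'
python3 -m jog '[{"wx":0,"wy":0,"wz":0,"dx":0.02,"dy":0.15,"dz":0,"hand":0},{"wx":0,"wy":0,"wz":0,"dx":0.02,"dy":0.15,"dz":0,"hand":0},{"wx":0,"wy":0,"wz":0,"dx":0.02,"dy":0.15,"dz":0,"hand":0},{"wx":0,"wy":0,"wz":0,"dx":0.02,"dy":0.15,"dz":0,"hand":0},{"wx":0,"wy":0,"wz":0,"dx":0.02,"dy":0.15,"dz":0,"hand":0}]'
python3 -m jog '[{"wx":0,"wy":0,"wz":0.05,"dx":0,"dy":0.15,"dz":0,"hand":0},{"wx":0,"wy":0,"wz":0.05,"dx":0,"dy":0.15,"dz":0,"hand":0},{"wx":0,"wy":0,"wz":0.05,"dx":0,"dy":0.15,"dz":0,"hand":0},{"wx":0,"wy":0,"wz":0.05,"dx":0,"dy":0.15,"dz":0,"hand":0},{"wx":0,"wy":0,"wz":0,"dx":0,"dy":0.15,"dz":0,"hand":0}]'
python3 -m jog '[{"wx":0,"wy":0,"wz":0,"dx":0,"dy":0.15,"dz":0,"hand":0},{"wx":0,"wy":0,"wz":0,"dx":0,"dy":0.15,"dz":0,"hand":0},{"wx":0,"wy":0,"wz":0,"dx":0,"dy":0.15,"dz":0,"hand":0},{"wx":0,"wy":0,"wz":0,"dx":0,"dy":0.15,"dz":0,"hand":0},{"wx":0,"wy":0,"wz":0,"dx":0,"dy":0,"dz":0,"hand":0}]'
```

```text
clock: 2.93
tool_pos: [0.5064, -0.3017, 0.2389]
eef_rot: [0.982, 0.189, 0.0, 0.0]
contact_force: [0.5, -0.6, 0.5]
opening: 1.0
finger_force: 0.0
clock: 3.35
tool_pos: [0.5299, -0.1135, 0.2389]
eef_rot: [0.982, 0.189, 0.0, 0.0]
contact_force: [-0.3, 0.9, -0.2]
opening: 0.999
finger_force: 0.0
clock: 3.77
tool_pos: [0.5296, 0.074, 0.2389]
eef_rot: [0.924, 0.382, 0.0, -0.0]
contact_force: [1.4, 0.3, -0.1]
opening: 1.002
finger_force: 0.0
clock: 4.18
tool_pos: [0.5282, 0.2334, 0.2392]
eef_rot: [0.922, 0.386, 0.002, -0.004]
contact_force: [0.2, 0.9, -1.0]
opening: 1.001
finger_force: 0.0
```

```bash
python3 -m jog '[{"wx":0,"wy":0,"wz":0,"dx":0.015,"dy":0.15,"dz":0,"hand":0},{"wx":0,"wy":0,"wz":0,"dx":0.015,"dy":0.15,"dz":0,"hand":0},{"wx":0,"wy":0,"wz":0,"dx":0.015,"dy":0.15,"dz":0,"hand":0},{"wx":0,"wy":0,"wz":0,"dx":0.015,"dy":0.15,"dz":0,"hand":0},{"wx":0,"wy":0,"wz":0,"dx":0,"dy":0.01,"dz":0,"hand":0}]'
python3 -m jog '[{"wx":0,"wy":0,"wz":0,"dx":0,"dy":0,"dz":-0.12,"hand":0},{"wx":0,"wy":0,"wz":0,"dx":0,"dy":0,"dz":-0.12,"hand":0},{"wx":0,"wy":0,"wz":0,"dx":0,"dy":0,"dz":-0.12,"hand":0},{"wx":0,"wy":0,"wz":0,"dx":0,"dy":0,"dz":0,"hand":0},{"wx":0,"wy":0,"wz":0,"dx":0,"dy":0,"dz":0,"hand":0}]'
```

```text
clock: 4.6
tool_pos: [0.5424, 0.3845, 0.2386]
eef_rot: [0.923, 0.385, 0.001, -0.004]
contact_force: [0.3, 1.5, 0.9]
opening: 1.004
finger_force: 0.0
clock: 5.02
tool_pos: [0.5441, 0.3738, 0.1477]
eef_rot: [0.925, 0.381, -0.002, 0.001]
contact_force: [1.0, 0.5, 0.4]
opening: 0.998
finger_force: 0.0
```

```bash
python3 -m jog '[{"wx":0,"wy":0,"wz":0,"dx":-0.004,"dy":0.05,"dz":0,"hand":0},{"wx":0,"wy":0,"wz":0,"dx":0,"dy":0,"dz":0,"hand":0},{"wx":0,"wy":0,"wz":0,"dx":0,"dy":0,"dz":-0.08,"hand":0},{"wx":0,"wy":0,"wz":0,"dx":0,"dy":0,"dz":-0.08,"hand":0},{"wx":0,"wy":0,"wz":0,"dx":0,"dy":0,"dz":0,"hand":0}]'
```

```text
clock: 5.43
tool_pos: [0.5425, 0.3872, 0.1073]
eef_rot: [0.925, 0.381, -0.001, 0.0]
contact_force: [-0.9, -0.8, -0.2]
opening: 1.0
finger_force: 0.0
```

```bash
python3 -m jog '[{"wx":0,"wy":0,"wz":0,"dx":0,"dy":-0.004,"dz":-0.1,"hand":0},{"wx":0,"wy":0,"wz":0,"dx":0,"dy":0,"dz":-0.1,"hand":0},{"wx":0,"wy":0,"wz":0,"dx":0,"dy":0,"dz":-0.1,"hand":0},{"wx":0,"wy":0,"wz":0,"dx":0,"dy":0,"dz":-0.08,"hand":0},{"wx":0,"wy":0,"wz":0,"dx":0,"dy":0,"dz":0,"hand":0}]' 40
python3 -m jog '[{"wx":0,"wy":0,"wz":0,"dx":0,"dy":0,"dz":0,"hand":0.8},{"wx":0,"wy":0,"wz":0,"dx":0,"dy":0,"dz":0,"hand":0.8},{"wx":0,"wy":0,"wz":0,"dx":0,"dy":0,"dz":0,"hand":0.8},{"wx":0,"wy":0,"wz":0,"dx":0,"dy":0,"dz":0,"hand":0.8},{"wx":0,"wy":0,"wz":0,"dx":0,"dy":0,"dz":0,"hand":0.8}]' 40
```

```text
clock: 5.85
tool_pos: [0.5423, 0.3858, 0.0118]
eef_rot: [0.925, 0.381, -0.002, 0.0]
contact_force: [-0.5, 0.0, -0.9]
opening: 1.002
finger_force: 0.0
clock: 6.27
tool_pos: [0.545, 0.3865, 0.0152]
eef_rot: [0.925, 0.381, 0.001, 0.0]
contact_force: [3.4, -3.7, 3.9]
opening: 0.644
finger_force: 2.5
```

```bash
python3 -m jog '[{"wx":0,"wy":0,"wz":0,"dx":0,"dy":0,"dz":0,"hand":0.8},{"wx":0,"wy":0,"wz":0,"dx":0,"dy":0,"dz":0,"hand":0.8},{"wx":0,"wy":0,"wz":0,"dx":0,"dy":0,"dz":0,"hand":0.8}]' 40
python3 -m jog '[{"wx":0,"wy":0,"wz":0,"dx":0,"dy":0,"dz":0.06,"hand":0.8},{"wx":0,"wy":0,"wz":0,"dx":0,"dy":0,"dz":0.1,"hand":0.8},{"wx":0,"wy":0,"wz":0,"dx":0,"dy":0,"dz":0.1,"hand":0.8},{"wx":0,"wy":0,"wz":0,"dx":0,"dy":0,"dz":0.1,"hand":0.8},{"wx":0,"wy":0,"wz":0,"dx":0,"dy":0,"dz":0,"hand":0.8}]' 40
```

```text
clock: 6.52
tool_pos: [0.5454, 0.3861, 0.0152]
eef_rot: [0.925, 0.38, 0.001, 0.0]
contact_force: [0.9, -1.9, 5.9]
opening: 0.623
finger_force: 40.0
clock: 6.93
tool_pos: [0.5458, 0.3884, 0.1088]
eef_rot: [0.925, 0.381, 0.004, -0.001]
contact_force: [1.1, 1.2, -4.3]
opening: 0.626
finger_force: 40.0
```

```bash
python3 -m jog '[{"wx":0,"wy":0,"wz":0,"dx":0.03,"dy":-0.12,"dz":0,"hand":0.8},{"wx":0,"wy":0,"wz":0,"dx":0.03,"dy":-0.12,"dz":0,"hand":0.8},{"wx":0,"wy":0,"wz":0,"dx":0.03,"dy":-0.12,"dz":0,"hand":0.8},{"wx":0,"wy":0,"wz":0,"dx":0.03,"dy":-0.12,"dz":0,"hand":0.8},{"wx":0,"wy":0,"wz":0,"dx":0.03,"dy":-0.12,"dz":0,"hand":0.8}]'
python3 -m jog '[{"wx":0,"wy":0,"wz":0,"dx":0.03,"dy":-0.13,"dz":0,"hand":0.8},{"wx":0,"wy":0,"wz":0,"dx":0.03,"dy":-0.13,"dz":0,"hand":0.8},{"wx":0,"wy":0,"wz":0,"dx":0.03,"dy":-0.13,"dz":0,"hand":0.8},{"wx":0,"wy":0,"wz":0,"dx":0.03,"dy":-0.13,"dz":0,"hand":0.8},{"wx":0,"wy":0,"wz":0,"dx":0,"dy":0,"dz":0,"hand":0.8}]'
python3 -m jog '[{"wx":0,"wy":0,"wz":0,"dx":0,"dy":0,"dz":0,"hand":0.8},{"wx":0,"wy":0,"wz":0,"dx":0,"dy":0,"dz":0,"hand":0.8},{"wx":0,"wy":0,"wz":0,"dx":0,"dy":0,"dz":0,"hand":0.8}]'
```

```text
clock: 7.35
tool_pos: [0.58, 0.2344, 0.1021]
eef_rot: [0.925, 0.381, -0.002, 0.0]
contact_force: [0.1, 0.2, -5.8]
opening: 0.629
finger_force: 40.0
clock: 7.77
tool_pos: [0.6119, 0.0934, 0.1019]
eef_rot: [0.927, 0.375, -0.003, 0.004]
contact_force: [0.3, -4.2, -5.5]
opening: 0.622
finger_force: 40.0
clock: 8.02
tool_pos: [0.6102, 0.1083, 0.103]
eef_rot: [0.924, 0.382, -0.001, -0.001]
contact_force: [-0.7, 1.6, -5.6]
opening: 0.625
finger_force: 40.0
```

```bash
python3 -m jog '[{"wx":0,"wy":0,"wz":0,"dx":0.014,"dy":-0.022,"dz":-0.05,"hand":0.8},{"wx":0,"wy":0,"wz":0,"dx":0,"dy":0,"dz":-0.08,"hand":0.8},{"wx":0,"wy":0,"wz":0,"dx":0,"dy":0,"dz":0,"hand":0.8},{"wx":0,"wy":0,"wz":0,"dx":0,"dy":0,"dz":0,"hand":0.8}]'
python3 - <<'E'
from vis import *
for n in CAM: r.snapshot(n)
t=r.get_state()["tool_pos"];print(t)
v=(.6125,.1018,t[2]-.0135,0)
near={n:proj(n,np.array([[v[0],v[1],v[2]+.025]]))[0] for n in CAM};print(near)
M=masks("tall",near)
print(list(M),*[fit("tall",{n:M[n]},v) for n in M])
im=r.snapshot("side")[130:270,220:400,::-1];cv2.imwrite("pics/s1.png",cv2.resize(im,None,fx=4,fy=4,interpolation=cv2.INTER_CUBIC))
E
```

```text
clock: 8.35
tool_pos: [0.6133, 0.1011, 0.0696]
eef_rot: [0.925, 0.381, -0.002, -0.0]
contact_force: [0.7, 0.0, -5.7]
opening: 0.625
finger_force: 40.0
[0.61497512 0.1015782  0.07141733]
{'side': array([307.03350455, 188.8620194 ]), 'top': array([308.73175529, 188.97276421])}
['side'] (array([0.6099, 0.1044]), np.float64(0.873))
```

View pics/s1.png

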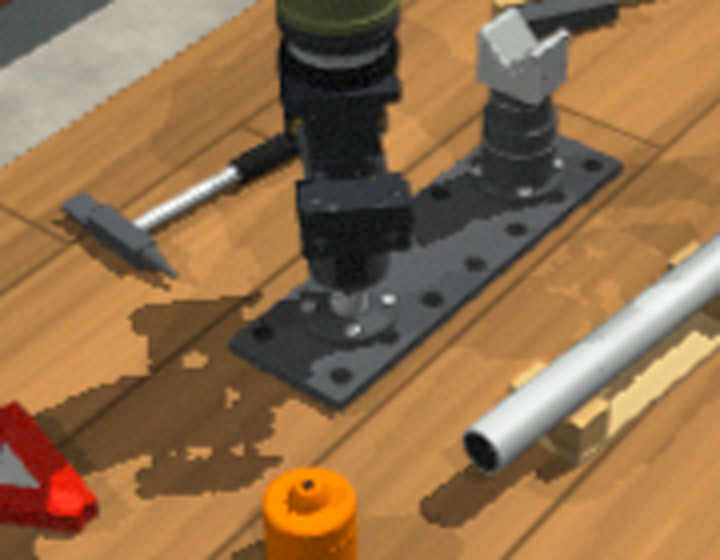

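The tall hangs at crop (347,268), just above the foot's spigot at (348,300), and looks aligned. I'll lower it gently.

```bash
python3 -m jog '[{"wx":0,"wy":0,"wz":0,"dx":0,"dy":0.003,"dz":-0.04,"hand":0.8},{"wx":0,"wy":0,"wz":0,"dx":0,"dy":0,"dz":-0.04,"hand":0.8},{"wx":0,"wy":0,"wz":0,"dx":0,"dy":0,"dz":-0.02,"hand":0.8},{"wx":0,"wy":0,"wz":0,"dx":0,"dy":0,"dz":0,"hand":0.8},{"wx":0,"wy":0,"wz":0,"dx":0,"dy":0,"dz":0,"hand":0.8}]'
```

```text
clock: 9.02
tool_pos: [0.6143, 0.1015, 0.0455]
eef_rot: [0.925, 0.381, -0.001, -0.0]
contact_force: [-0.6, -0.1, -6.3]
opening: 0.624
finger_force: 40.0
```

```bash
python3 -m jog '[{"wx":0,"wy":0,"wz":0,"dx":0,"dy":0,"dz":-0.016,"hand":0.8},{"wx":0,"wy":0,"wz":0,"dx":0,"dy":0,"dz":-0.012,"hand":0.8},{"wx":0,"wy":0,"wz":0,"dx":0,"dy":0,"dz":0,"hand":0.8},{"wx":0,"wy":0,"wz":0,"dx":0,"dy":0,"dz":0,"hand":0.8}]'
```

```text
clock: 9.35
tool_pos: [0.6148, 0.1015, 0.0391]
eef_rot: [0.925, 0.381, -0.0, 0.0]
contact_force: [-0.4, -0.6, -5.1]
opening: 0.624
finger_force: 40.0
```

```bash
python3 -m jog '[{"wx":0,"wy":0,"wz":0,"dx":0,"dy":0,"dz":-0.012,"hand":0.8},{"wx":0,"wy":0,"wz":0,"dx":0,"dy":0,"dz":-0.012,"hand":0.8},{"wx":0,"wy":0,"wz":0,"dx":0,"dy":0,"dz":0,"hand":0.8},{"wx":0,"wy":0,"wz":0,"dx":0,"dy":0,"dz":0,"hand":0.8}]'
```

```text
clock: 9.68
tool_pos: [0.6152, 0.1016, 0.0371]
eef_rot: [0.925, 0.381, 0.001, 0.001]
contact_force: [-7.5, -0.6, 22.6]
opening: 0.626
finger_force: 40.0
```

```bash
python3 -m jog '[{"wx":0,"wy":0,"wz":0,"dx":-0.003,"dy":0,"dz":0.01,"hand":0.8},{"wx":0,"wy":0,"wz":0,"dx":0,"dy":0,"dz":0,"hand":0.2},{"wx":0,"wy":0,"wz":0,"dx":0,"dy":0,"dz":0,"hand":0.1},{"wx":0,"wy":0,"wz":0,"dx":0,"dy":0,"dz":0,"hand":0.1},{"wx":0,"wy":0,"wz":0,"dx":0,"dy":0,"dz":0,"hand":0.1}]'
python3 -m jog '[{"wx":0,"wy":0,"wz":0,"dx":0,"dy":0,"dz":0.05,"hand":0.1},{"wx":0,"wy":0,"wz":0,"dx":0,"dy":0,"dz":0.1,"hand":0.1},{"wx":0,"wy":0,"wz":0,"dx":0,"dy":0,"dz":0.1,"hand":0},{"wx":0,"wy":0,"wz":0,"dx":0,"dy":0,"dz":0.15,"hand":0},{"wx":0,"wy":0,"wz":0,"dx":0,"dy":0,"dz":0.15,"hand":0}]'
```

```text
clock: 10.1
tool_pos: [0.6144, 0.1016, 0.0357]
eef_rot: [0.925, 0.381, 0.0, 0.0]
contact_force: [-0.1, 0.0, 0.5]
opening: 0.888
finger_force: 0.0
clock: 10.52
tool_pos: [0.6134, 0.1014, 0.1748]
eef_rot: [0.925, 0.381, -0.001, -0.0]
contact_force: [1.0, -0.2, 0.3]
opening: 1.002
finger_force: 0.0
```

```bash
python3 -m jog '[{"wx":0,"wy":0,"wz":0,"dx":-0.11,"dy":0.1,"dz":0,"hand":0},{"wx":0,"wy":0,"wz":0,"dx":-0.11,"dy":0.1,"dz":0,"hand":0},{"wx":0,"wy":0,"wz":0,"dx":-0.11,"dy":0.1,"dz":0,"hand":0},{"wx":0,"wy":0,"wz":0,"dx":-0.11,"dy":0.1,"dz":0,"hand":0},{"wx":0,"wy":0,"wz":0,"dx":-0.11,"dy":0.1,"dz":0,"hand":0}]'
python3 -m jog '[{"wx":0,"wy":0,"wz":0,"dx":-0.11,"dy":0.1,"dz":0,"hand":0},{"wx":0,"wy":0,"wz":0,"dx":-0.11,"dy":0.1,"dz":0,"hand":0},{"wx":0,"wy":0,"wz":0,"dx":-0.11,"dy":0.1,"dz":0,"hand":0},{"wx":0,"wy":0,"wz":0,"dx":-0.07,"dy":0.06,"dz":0,"hand":0},{"wx":0,"wy":0,"wz":0,"dx":0,"dy":0,"dz":0,"hand":0}]'
python3 - <<'E'
from vis import *
for n in CAM: r.snapshot(n)
v=(.6125,.1018,.022,0)
near={n:proj(n,np.array([[v[0],v[1],v[2]+.03]]))[0] for n in CAM}
M=masks("tall",near)
print(list(M),*[fit("tall",{n:M[n]},v) for n in M])
print(r.get_state()["tool_pos"])
E
```

```text
clock: 10.93
tool_pos: [0.4754, 0.2275, 0.1743]
eef_rot: [0.925, 0.38, 0.001, -0.0]
contact_force: [1.5, 0.8, 0.4]
opening: 0.998
finger_force: 0.0
clock: 11.35
tool_pos: [0.3718, 0.3215, 0.1742]
eef_rot: [0.923, 0.385, -0.0, -0.002]
contact_force: [-0.2, 0.3, -0.5]
opening: 0.997
finger_force: 0.0
['side', 'top'] (array([0.6214, 0.1065]), np.float64(0.486)) (array([0.6101, 0.1011]), np.float64(0.079))
[0.37773062 0.31563674 0.17361956]
```

```bash
python3 - <<'E'
from vis import *
im=r.snapshot("side")[130:270,220:400].copy()
M=r.masks_of("side","tall")
o=im[:,:,::-1].copy()
for d in M: print(round(d["p"],2),np.round(d["bbox"]))
R=(render("side","tall",(.613,.102,.022,0))>.5).astype(np.uint8)[130:270,220:400]
o=cv2.resize(o,None,fx=4,fy=4,interpolation=cv2.INTER_CUBIC)
c,_=cv2.findContours(cv2.resize(R,None,fx=4,fy=4),cv2.RETR_EXTERNAL,cv2.CHAIN_APPROX_NONE);cv2.drawContours(o,c,-1,(0,255,0),1)
cv2.imwrite("pics/s2.png",o)
E
```

```text
0.98 [263. 295. 292. 328.]
0.94 [231. 336. 257. 373.]
0.75 [296. 187. 311. 213.]
0.58 [286. 246. 311. 278.]
0.54 [445. 153. 464. 175.]
```

View pics/s2.png

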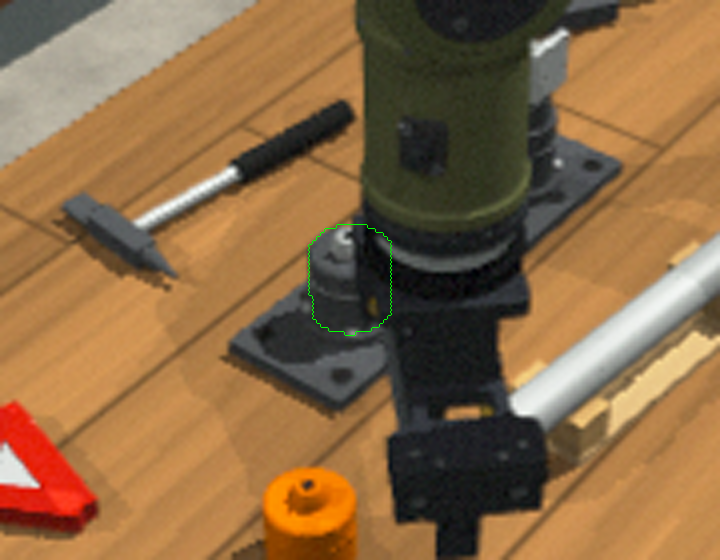

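```bash
python3 -m jog '[{"wx":0,"wy":0,"wz":0,"dx":-0.007,"dy":0.002,"dz":-0.1,"hand":0},{"wx":0,"wy":0,"wz":0,"dx":0,"dy":0,"dz":-0.12,"hand":0},{"wx":0,"wy":0,"wz":0,"dx":0,"dy":0,"dz":-0.12,"hand":0},{"wx":0,"wy":0,"wz":0,"dx":0,"dy":0,"dz":-0.1,"hand":0},{"wx":0,"wy":0,"wz":0,"dx":0,"dy":0,"dz":0,"hand":0}]'
```

```text
clock: 12.07
tool_pos: [0.3739, 0.3145, 0.0596]
eef_rot: [0.925, 0.38, -0.003, 0.002]
contact_force: [-0.2, 0.8, 0.4]
opening: 1.0
finger_force: 0.0
```

The arm half hides the tall, but its outline matches the seated prediction (green) at crop (350,278).

```bash
python3 -m jog '[{"wx":0,"wy":0,"wz":0,"dx":0.007,"dy":0.004,"dz":0,"hand":0},{"wx":0,"wy":0,"wz":0,"dx":0,"dy":0,"dz":-0.08,"hand":0},{"wx":0,"wy":0,"wz":0,"dx":0,"dy":0,"dz":-0.08,"hand":0},{"wx":0,"wy":0,"wz":0,"dx":0,"dy":0,"dz":-0.05,"hand":0},{"wx":0,"wy":0,"wz":0,"dx":0,"dy":0,"dz":0,"hand":0}]'
python3 -m jog '[{"wx":0,"wy":0,"wz":0,"dx":0,"dy":0,"dz":0,"hand":0},{"wx":0,"wy":0,"wz":0,"dx":0,"dy":0,"dz":0,"hand":0}]'
```

```text
clock: 12.48
tool_pos: [0.3772, 0.318, 0.0107]
eef_rot: [0.925, 0.38, 0.0, 0.0]
contact_force: [-0.3, 0.3, -0.5]
opening: 1.003
finger_force: 0.0
clock: 12.65
tool_pos: [0.3777, 0.3185, 0.0123]
eef_rot: [0.925, 0.38, 0.001, -0.0]
contact_force: [0.7, 0.3, 0.2]
opening: 1.004
finger_force: 0.0
```

```bash
python3 -m jog '[{"wx":0,"wy":0,"wz":0,"dx":-0.006,"dy":-0.008,"dz":-0.02,"hand":0},{"wx":0,"wy":0,"wz":0,"dx":0,"dy":0,"dz":0,"hand":0}]'
python3 -m jog '[{"wx":0,"wy":0,"wz":0,"dx":0,"dy":0,"dz":0,"hand":0.85},{"wx":0,"wy":0,"wz":0,"dx":0,"dy":0,"dz":0,"hand":0.85},{"wx":0,"wy":0,"wz":0,"dx":0,"dy":0,"dz":0,"hand":0.85},{"wx":0,"wy":0,"wz":0,"dx":0,"dy":0,"dz":0,"hand":0.85},{"wx":0,"wy":0,"wz":0,"dx":0,"dy":0,"dz":0,"hand":0.85}]' 30
python3 -m jog '[{"wx":0,"wy":0,"wz":0,"dx":0,"dy":0,"dz":0,"hand":0.85},{"wx":0,"wy":0,"wz":0,"dx":0,"dy":0,"dz":0,"hand":0.85},{"wx":0,"wy":0,"wz":0,"dx":0,"dy":0,"dz":0,"hand":0.85}]' 30
```

```text
clock: 12.82
tool_pos: [0.3751, 0.3158, 0.0062]
eef_rot: [0.925, 0.38, 0.0, -0.0]
contact_force: [0.0, 0.7, 0.3]
opening: 0.996
finger_force: 0.0
clock: 13.23
tool_pos: [0.3751, 0.3161, 0.0058]
eef_rot: [0.925, 0.381, 0.0, 0.0]
contact_force: [0.5, -0.7, -0.4]
opening: 0.643
finger_force: 0.0
clock: 13.48
tool_pos: [0.3752, 0.3158, 0.0058]
eef_rot: [0.925, 0.38, 0.0, 0.0]
contact_force: [1.1, -1.2, -0.1]
opening: 0.508
finger_force: 30.0
```

```bash
python3 -m jog '[{"wx":0,"wy":0,"wz":0,"dx":0,"dy":0,"dz":0.08,"hand":0.85},{"wx":0,"wy":0,"wz":0,"dx":0,"dy":0,"dz":0.12,"hand":0.85},{"wx":0,"wy":0,"wz":0,"dx":0,"dy":0,"dz":0.13,"hand":0.85},{"wx":0,"wy":0,"wz":0,"dx":0,"dy":0,"dz":0.13,"hand":0.85},{"wx":0,"wy":0,"wz":0,"dx":0,"dy":0,"dz":0.12,"hand":0.85}]'
python3 -m jog '[{"wx":0,"wy":0,"wz":0,"dx":0.1,"dy":-0.09,"dz":0,"hand":0.85},{"wx":0,"wy":0,"wz":0,"dx":0.1,"dy":-0.09,"dz":0,"hand":0.85},{"wx":0,"wy":0,"wz":0,"dx":0.1,"dy":-0.09,"dz":0,"hand":0.85},{"wx":0,"wy":0,"wz":0,"dx":0.1,"dy":-0.09,"dz":0,"hand":0.85},{"wx":0,"wy":0,"wz":0,"dx":0.1,"dy":-0.09,"dz":0,"hand":0.85}]'
python3 -m jog '[{"wx":0,"wy":0,"wz":0,"dx":0.1,"dy":-0.09,"dz":0,"hand":0.85},{"wx":0,"wy":0,"wz":0,"dx":0.1,"dy":-0.09,"dz":0,"hand":0.85},{"wx":0,"wy":0,"wz":0,"dx":0.1,"dy":-0.09,"dz":0,"hand":0.85},{"wx":0,"wy":0,"wz":0,"dx":0.1,"dy":-0.09,"dz":0,"hand":0.85},{"wx":0,"wy":0,"wz":0,"dx":0.05,"dy":-0.05,"dz":0,"hand":0.85}]'
python3 -m jog '[{"wx":0,"wy":0,"wz":0,"dx":0,"dy":0,"dz":0,"hand":0.85},{"wx":0,"wy":0,"wz":0,"dx":0,"dy":0,"dz":0,"hand":0.85},{"wx":0,"wy":0,"wz":0,"dx":0,"dy":0,"dz":0,"hand":0.85}]'
```

```text
clock: 13.9
tool_pos: [0.3746, 0.3156, 0.1521]
eef_rot: [0.925, 0.381, -0.0, 0.0]
contact_force: [1.3, 0.1, -1.5]
opening: 0.51
finger_force: 30.0
clock: 14.32
tool_pos: [0.5005, 0.202, 0.1505]
eef_rot: [0.925, 0.381, -0.001, 0.0]
contact_force: [1.1, -0.4, -2.8]
opening: 0.508
finger_force: 30.0
clock: 14.73
tool_pos: [0.6152, 0.096, 0.1501]
eef_rot: [0.926, 0.378, 0.0, 0.002]
contact_force: [0.4, -0.9, -2.2]
opening: 0.513
finger_force: 30.0
clock: 14.98
tool_pos: [0.6111, 0.1022, 0.1502]
eef_rot: [0.924, 0.381, -0.001, -0.001]
contact_force: [-0.1, 1.3, -1.6]
opening: 0.511
finger_force: 30.0
```

```bash
python3 -m jog '[{"wx":0,"wy":0,"wz":0,"dx":0.006,"dy":-0.004,"dz":-0.07,"hand":0.85},{"wx":0,"wy":0,"wz":0,"dx":0,"dy":0,"dz":-0.07,"hand":0.85},{"wx":0,"wy":0,"wz":0,"dx":0,"dy":0,"dz":-0.06,"hand":0.85},{"wx":0,"wy":0,"wz":0,"dx":0,"dy":0,"dz":0,"hand":0.85},{"wx":0,"wy":0,"wz":0,"dx":0,"dy":0,"dz":0,"hand":0.85}]'
python3 -c "
from plant import r
import cv2
im=r.snapshot('side')[130:230,250:370,::-1];cv2.imwrite('pics/s3.png',cv2.resize(im,None,fx=5,fy=5,interpolation=cv2.INTER_CUBIC))"
```

```text
clock: 15.4
tool_pos: [0.6125, 0.1015, 0.1003]
eef_rot: [0.924, 0.382, -0.001, -0.001]
contact_force: [0.1, -0.2, -2.4]
opening: 0.51
finger_force: 30.0
```

View pics/s3.png

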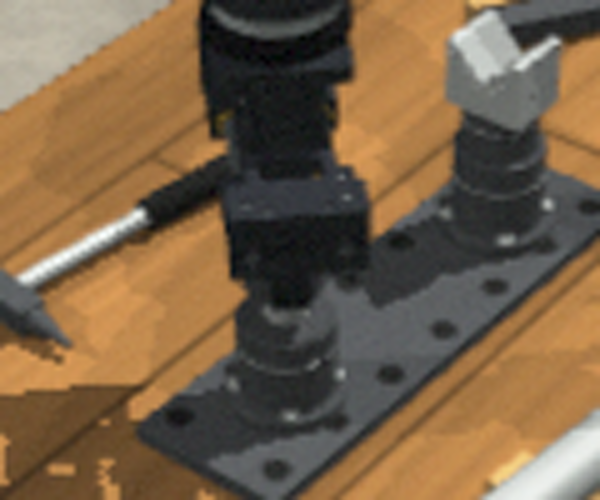

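The tall is seated on the foot (crop 287,360). The short at (290,295) sits above its spigot at (287,315).

```bash
python3 -m jog '[{"wx":0,"wy":0,"wz":0,"dx":0,"dy":0,"dz":-0.03,"hand":0.85},{"wx":0,"wy":0,"wz":0,"dx":0,"dy":0,"dz":-0.02,"hand":0.85},{"wx":0,"wy":0,"wz":0,"dx":0,"dy":0,"dz":-0.016,"hand":0.85},{"wx":0,"wy":0,"wz":0,"dx":0,"dy":0,"dz":0,"hand":0.85},{"wx":0,"wy":0,"wz":0,"dx":0,"dy":0,"dz":0,"hand":0.85}]'
```

```text
clock: 15.87
tool_pos: [0.6139, 0.0999, 0.0841]
eef_rot: [0.925, 0.381, -0.0, 0.0]
contact_force: [-0.5, 0.1, -3.1]
opening: 0.506
finger_force: 30.0
```

```bash
python3 -m jog '[{"wx":0,"wy":0,"wz":0,"dx":0,"dy":0,"dz":-0.01,"hand":0.85},{"wx":0,"wy":0,"wz":0,"dx":0,"dy":0,"dz":-0.01,"hand":0.85},{"wx":0,"wy":0,"wz":0,"dx":0,"dy":0,"dz":0,"hand":0.85},{"wx":0,"wy":0,"wz":0,"dx":0,"dy":0,"dz":0,"hand":0.85}]'
```

```text
clock: 16.2
tool_pos: [0.614, 0.0999, 0.0791]
eef_rot: [0.925, 0.381, -0.0, 0.0]
contact_force: [-0.6, -0.6, -2.9]
opening: 0.511
finger_force: 30.0
```

```bash
python3 -m jog '[{"wx":0,"wy":0,"wz":0,"dx":0,"dy":0,"dz":-0.01,"hand":0.85},{"wx":0,"wy":0,"wz":0,"dx":0,"dy":0,"dz":-0.008,"hand":0.85},{"wx":0,"wy":0,"wz":0,"dx":0,"dy":0,"dz":0,"hand":0.85},{"wx":0,"wy":0,"wz":0,"dx":0,"dy":0,"dz":0,"hand":0.85}]'
```

```text
clock: 16.53
tool_pos: [0.6146, 0.1002, 0.0776]
eef_rot: [0.925, 0.38, 0.001, 0.0]
contact_force: [-4.1, -1.1, 18.0]
opening: 0.505
finger_force: 30.0
```

```bash
python3 -m jog '[{"wx":0,"wy":0,"wz":0,"dx":-0.003,"dy":0,"dz":0.01,"hand":0.85},{"wx":0,"wy":0,"wz":0,"dx":0,"dy":0,"dz":0,"hand":0.3},{"wx":0,"wy":0,"wz":0,"dx":0,"dy":0,"dz":0,"hand":0.2},{"wx":0,"wy":0,"wz":0,"dx":0,"dy":0,"dz":0,"hand":0.2},{"wx":0,"wy":0,"wz":0,"dx":0,"dy":0,"dz":0,"hand":0.2}]'
python3 -m jog '[{"wx":0,"wy":0,"wz":0,"dx":0,"dy":0,"dz":0.05,"hand":0.1},{"wx":0,"wy":0,"wz":0,"dx":0,"dy":0,"dz":0.1,"hand":0},{"wx":0,"wy":0,"wz":0,"dx":0,"dy":0,"dz":0.12,"hand":0},{"wx":0,"wy":0,"wz":0,"dx":0,"dy":0,"dz":0.15,"hand":0},{"wx":0,"wy":0,"wz":0,"dx":0,"dy":0,"dz":0.15,"hand":0}]'
```

```text
clock: 16.95
tool_pos: [0.6134, 0.1, 0.077]
eef_rot: [0.925, 0.381, -0.0, 0.0]
contact_force: [-0.0, -0.5, -0.6]
opening: 0.782
finger_force: 0.0
clock: 17.37
tool_pos: [0.6127, 0.0999, 0.2216]
eef_rot: [0.925, 0.381, -0.001, -0.0]
contact_force: [1.3, -0.5, 0.8]
opening: 0.998
finger_force: 0.0
```

```bash
python3 -m jog '[{"wx":0,"wy":0,"wz":-0.03,"dx":-0.07,"dy":-0.13,"dz":0,"hand":0},{"wx":0,"wy":0,"wz":-0.03,"dx":-0.07,"dy":-0.13,"dz":0,"hand":0},{"wx":0,"wy":0,"wz":-0.03,"dx":-0.07,"dy":-0.13,"dz":0,"hand":0},{"wx":0,"wy":0,"wz":-0.03,"dx":-0.07,"dy":-0.13,"dz":0,"hand":0},{"wx":0,"wy":0,"wz":-0.03,"dx":-0.07,"dy":-0.13,"dz":0,"hand":0}]'
python3 -m jog '[{"wx":0,"wy":0,"wz":-0.03,"dx":-0.07,"dy":-0.13,"dz":0,"hand":0},{"wx":0,"wy":0,"wz":-0.03,"dx":-0.07,"dy":-0.13,"dz":0,"hand":0},{"wx":0,"wy":0,"wz":-0.03,"dx":-0.07,"dy":-0.13,"dz":0,"hand":0},{"wx":0,"wy":0,"wz":-0.03,"dx":-0.07,"dy":-0.13,"dz":0,"hand":0},{"wx":0,"wy":0,"wz":-0.03,"dx":-0.07,"dy":-0.13,"dz":0,"hand":0}]'
python3 -m jog '[{"wx":0,"wy":0,"wz":-0.03,"dx":-0.07,"dy":-0.13,"dz":0,"hand":0},{"wx":0,"wy":0,"wz":-0.03,"dx":-0.07,"dy":-0.13,"dz":0,"hand":0},{"wx":0,"wy":0,"wz":-0.03,"dx":-0.07,"dy":-0.13,"dz":0,"hand":0},{"wx":0,"wy":0,"wz":0,"dx":0,"dy":0,"dz":0,"hand":0},{"wx":0,"wy":0,"wz":0,"dx":0,"dy":0,"dz":0,"hand":0}]'
python3 - <<'E'
from vis import *
for n in CAM: r.snapshot(n)
for k,v in (("tall",(.613,.1015,.022,0)),("short",(.613,.1015,.072,0))):
    near={n:proj(n,np.array([[v[0],v[1],v[2]+.025]]))[0] for n in CAM}
    M=masks(k,near)
    print(k,[(n,fit(k,{n:M[n]},v)) for n in M])
print(r.get_state()["tool_pos"],r.get_state()["q"].round(2))
E
```

```text
clock: 17.78
tool_pos: [0.525, -0.0638, 0.2207]
eef_rot: [0.972, 0.237, 0.001, 0.0]
contact_force: [-0.1, -0.4, -0.3]
opening: 1.0
finger_force: 0.0
clock: 18.2
tool_pos: [0.4375, -0.2263, 0.2206]
eef_rot: [0.996, 0.089, 0.001, 0.0]
contact_force: [0.8, -0.3, 0.0]
opening: 1.002
finger_force: 0.0
clock: 18.62
tool_pos: [0.3845, -0.3247, 0.2203]
eef_rot: [1.0, -0.002, 0.0, 0.001]
contact_force: [0.5, 0.7, 0.5]
opening: 0.999
finger_force: 0.0
tall [('side', (array([0.6117, 0.1045]), np.float64(0.377))), ('top', (array([0.569 , 0.0887]), np.float64(0.949)))]
short [('side', (array([0.6137, 0.1021]), np.float64(0.127))), ('top', (array([0.6123, 0.1007]), np.float64(0.065)))]
[ 0.38680342 -0.32107357  0.21989176] [ 0.69  0.56 -0.14  1.95  0.13  0.64 -1.1 ]
```

```bash
python3 -m jog '[{"wx":0,"wy":0,"wz":0,"dx":-0.031,"dy":-0.042,"dz":-0.1,"hand":0},{"wx":0,"wy":0,"wz":0,"dx":0,"dy":0,"dz":-0.15,"hand":0},{"wx":0,"wy":0,"wz":0,"dx":0,"dy":0,"dz":-0.15,"hand":0},{"wx":0,"wy":0,"wz":0,"dx":0,"dy":0,"dz":-0.1,"hand":0},{"wx":0,"wy":0,"wz":0,"dx":0,"dy":0,"dz":0,"hand":0}]'
python3 -m jog '[{"wx":0,"wy":0,"wz":0,"dx":0,"dy":0,"dz":0,"hand":0},{"wx":0,"wy":0,"wz":0,"dx":0,"dy":0,"dz":0,"hand":0}]'
```

```text
clock: 19.33
tool_pos: [0.3764, -0.3302, 0.0908]
eef_rot: [1.0, 0.002, -0.003, -0.003]
contact_force: [-1.1, 0.4, 0.1]
opening: 1.003
finger_force: 0.0
clock: 19.5
tool_pos: [0.3792, -0.3331, 0.0959]
eef_rot: [1.0, 0.001, 0.001, 0.001]
contact_force: [0.3, 0.1, 0.2]
opening: 1.003
finger_force: 0.0
```

```bash
python3 -m jog '[{"wx":0,"wy":0,"wz":-0.003,"dx":0,"dy":0.005,"dz":-0.1,"hand":0},{"wx":0,"wy":0,"wz":0,"dx":0,"dy":0,"dz":-0.1,"hand":0},{"wx":0,"wy":0,"wz":0,"dx":0,"dy":0,"dz":-0.1,"hand":0},{"wx":0,"wy":0,"wz":0,"dx":0,"dy":0,"dz":-0.04,"hand":0},{"wx":0,"wy":0,"wz":0,"dx":0,"dy":0,"dz":0,"hand":0}]' 30
python3 -m jog '[{"wx":0,"wy":0,"wz":0,"dx":0,"dy":0,"dz":0,"hand":0},{"wx":0,"wy":0,"wz":0,"dx":0,"dy":0,"dz":0,"hand":0}]'
```

```text
clock: 19.92
tool_pos: [0.3783, -0.3316, 0.0095]
eef_rot: [1.0, -0.002, -0.0, -0.0]
contact_force: [0.3, -0.2, -0.2]
opening: 0.999
finger_force: 0.0
clock: 20.08
tool_pos: [0.379, -0.3325, 0.0114]
eef_rot: [1.0, -0.003, 0.001, 0.001]
contact_force: [0.7, -1.0, -0.0]
opening: 0.997
finger_force: 0.0
```

```bash
python3 -m jog '[{"wx":0,"wy":0,"wz":0,"dx":0.002,"dy":0.003,"dz":-0.02,"hand":0},{"wx":0,"wy":0,"wz":0,"dx":0,"dy":0,"dz":0,"hand":0.8},{"wx":0,"wy":0,"wz":0,"dx":0,"dy":0,"dz":0,"hand":0.8},{"wx":0,"wy":0,"wz":0,"dx":0,"dy":0,"dz":0,"hand":0.8},{"wx":0,"wy":0,"wz":0,"dx":0,"dy":0,"dz":0,"hand":0.8}]' 30
python3 -m jog '[{"wx":0,"wy":0,"wz":0,"dx":0,"dy":0,"dz":0,"hand":0.8},{"wx":0,"wy":0,"wz":0,"dx":0,"dy":0,"dz":0,"hand":0.8},{"wx":0,"wy":0,"wz":0,"dx":0,"dy":0,"dz":0,"hand":0.8},{"wx":0,"wy":0,"wz":0,"dx":0,"dy":0,"dz":0,"hand":0.8},{"wx":0,"wy":0,"wz":0,"dx":0,"dy":0,"dz":0,"hand":0.8}]' 30
python3 -m jog '[{"wx":0,"wy":0,"wz":0,"dx":0,"dy":0,"dz":0.06,"hand":0.8},{"wx":0,"wy":0,"wz":0,"dx":0,"dy":0,"dz":0.13,"hand":0.8},{"wx":0,"wy":0,"wz":0,"dx":0,"dy":0,"dz":0.15,"hand":0.8},{"wx":0,"wy":0,"wz":0,"dx":0,"dy":0,"dz":0.15,"hand":0.8},{"wx":0,"wy":0,"wz":0,"dx":0,"dy":0,"dz":0.15,"hand":0.8}]' 30
python3 -m jog '[{"wx":0,"wy":0,"wz":0,"dx":0,"dy":0,"dz":0.15,"hand":0.8},{"wx":0,"wy":0,"wz":0,"dx":0,"dy":0,"dz":0,"hand":0.8}]' 30
```

```text
clock: 20.5
tool_pos: [0.3786, -0.3311, 0.005]
eef_rot: [1.0, -0.003, 0.0, 0.0]
contact_force: [0.5, -0.0, 0.1]
opening: 0.724
finger_force: 0.0
clock: 20.92
tool_pos: [0.3787, -0.3315, 0.0049]
eef_rot: [1.0, -0.003, 0.0, 0.0]
contact_force: [-0.4, -2.3, 0.6]
opening: 0.585
finger_force: 30.0
clock: 21.33
tool_pos: [0.3775, -0.3299, 0.1657]
eef_rot: [1.0, -0.002, -0.001, -0.001]
contact_force: [0.8, -0.7, -3.6]
opening: 0.589
finger_force: 30.0
clock: 21.5
tool_pos: [0.3811, -0.3327, 0.2079]
eef_rot: [1.0, -0.003, 0.004, 0.003]
contact_force: [0.8, -0.7, -3.9]
opening: 0.587
finger_force: 30.0
```

```bash
python3 -m jog '[{"wx":0,"wy":0,"wz":0.05,"dx":0.06,"dy":0.11,"dz":0,"hand":0.8},{"wx":0,"wy":0,"wz":0.05,"dx":0.06,"dy":0.11,"dz":0,"hand":0.8},{"wx":0,"wy":0,"wz":0.05,"dx":0.06,"dy":0.11,"dz":0,"hand":0.8},{"wx":0,"wy":0,"wz":0.05,"dx":0.06,"dy":0.11,"dz":0,"hand":0.8},{"wx":0,"wy":0,"wz":0.05,"dx":0.06,"dy":0.11,"dz":0,"hand":0.8}]'
python3 -m jog '[{"wx":0,"wy":0,"wz":0.05,"dx":0.06,"dy":0.11,"dz":0,"hand":0.8},{"wx":0,"wy":0,"wz":0.05,"dx":0.06,"dy":0.11,"dz":0,"hand":0.8},{"wx":0,"wy":0,"wz":0.05,"dx":0.06,"dy":0.11,"dz":0,"hand":0.8},{"wx":0,"wy":0,"wz":0.05,"dx":0.06,"dy":0.11,"dz":0,"hand":0.8},{"wx":0,"wy":0,"wz":0.05,"dx":0.06,"dy":0.11,"dz":0,"hand":0.8}]'
python3 -m jog '[{"wx":0,"wy":0,"wz":0.05,"dx":0.06,"dy":0.11,"dz":0,"hand":0.8},{"wx":0,"wy":0,"wz":0.05,"dx":0.06,"dy":0.11,"dz":0,"hand":0.8},{"wx":0,"wy":0,"wz":0.05,"dx":0.06,"dy":0.11,"dz":0,"hand":0.8},{"wx":0,"wy":0,"wz":0.05,"dx":0.06,"dy":0.11,"dz":0,"hand":0.8},{"wx":0,"wy":0,"wz":0.05,"dx":0.06,"dy":0.11,"dz":0,"hand":0.8}]'
python3 -m jog '[{"wx":0,"wy":0,"wz":0.03,"dx":0.03,"dy":0.08,"dz":0,"hand":0.8},{"wx":0,"wy":0,"wz":0,"dx":0,"dy":0,"dz":0,"hand":0.8},{"wx":0,"wy":0,"wz":0,"dx":0,"dy":0,"dz":0,"hand":0.8},{"wx":0,"wy":0,"wz":0,"dx":0,"dy":0,"dz":0,"hand":0.8}]'
```

```text
clock: 21.92
tool_pos: [0.4529, -0.1916, 0.2011]
eef_rot: [0.969, 0.247, -0.001, -0.001]
contact_force: [1.6, -0.5, -3.1]
opening: 0.588
finger_force: 30.0
clock: 22.33
tool_pos: [0.5277, -0.0544, 0.2009]
eef_rot: [0.878, 0.48, -0.001, -0.001]
contact_force: [-0.3, -0.1, -3.3]
opening: 0.584
finger_force: 30.0
clock: 22.75
tool_pos: [0.6026, 0.0826, 0.2004]
eef_rot: [0.732, 0.682, -0.002, -0.001]
contact_force: [0.3, -0.4, -3.7]
opening: 0.588
finger_force: 30.0
clock: 23.08
tool_pos: [0.6097, 0.1002, 0.2007]
eef_rot: [0.713, 0.701, -0.002, -0.0]
contact_force: [0.2, -0.9, -3.1]
opening: 0.588
finger_force: 30.0
```

```bash
python3 -m jog '[{"wx":0,"wy":0,"wz":0,"dx":0.014,"dy":0.003,"dz":-0.07,"hand":0.8},{"wx":0,"wy":0,"wz":0,"dx":0,"dy":0,"dz":-0.1,"hand":0.8},{"wx":0,"wy":0,"wz":0,"dx":0,"dy":0,"dz":-0.1,"hand":0.8},{"wx":0,"wy":0,"wz":0,"dx":0,"dy":0,"dz":0,"hand":0.8},{"wx":0,"wy":0,"wz":0,"dx":0,"dy":0,"dz":0,"hand":0.8}]'
python3 - <<'E'
from vis import *
for n in CAM: r.snapshot(n)
s=r.get_state();t=s["tool_pos"];print(t,s["eef_rot"])
v=(.613,.1012,.072,0)
near={n:proj(n,np.array([[v[0],v[1],v[2]+.06]]))[0] for n in CAM}
im=r.snapshot('side')[130:230,250:370,::-1];cv2.imwrite('pics/s4.png',cv2.resize(im,None,fx=5,fy=5,interpolation=cv2.INTER_CUBIC))
E
```

```text
clock: 23.5
tool_pos: [0.6131, 0.1001, 0.1335]
eef_rot: [0.713, 0.701, -0.002, -0.001]
contact_force: [0.3, -0.6, -2.4]
opening: 0.59
finger_force: 30.0
[0.61519847 0.10182209 0.13593668] [7.13136029e-01 7.01025217e-01 6.53235720e-04 4.71103987e-04]
```

View pics/s4.png

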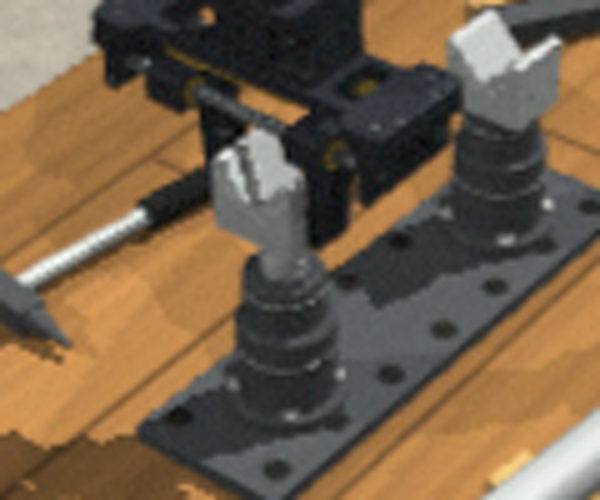

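The head sits above the short's spigot (crop 285,265) but appears to lean left, at about x=259. I'll overlay the prediction.

```bash
python3 - <<'E'
from vis import *
im=r.snapshot("side")[:,:,::-1];im2=r.snapshot("top")[:,:,::-1]
t=r.get_state()["tool_pos"];print(t)
out=[]
for n,i,(y0,x0) in(("side",im,(150,270)),("top",im2,(155,280))):
    o=cv2.resize(np.ascontiguousarray(i[y0:y0+70,x0:x0+60]),None,fx=6,fy=6,interpolation=cv2.INTER_CUBIC)
    for k,v,c in(("head",(t[0],t[1],t[2]-.005,1.555),(0,255,0)),("short",(.613,.1014,.072,0),(0,0,255))):
        for P in MOD[k]:
            h=cv2.convexHull(proj(n,pose(P,*v)).astype(np.float32))
            cv2.polylines(o,[((h+.5-[x0,y0])*6).astype(np.int32)],True,c,1)
    out.append(o)
cv2.imwrite("pics/s5.png",np.hstack(out))
E
```

```text
[0.61550228 0.10237607 0.13635306]
```

View pics/s5.png

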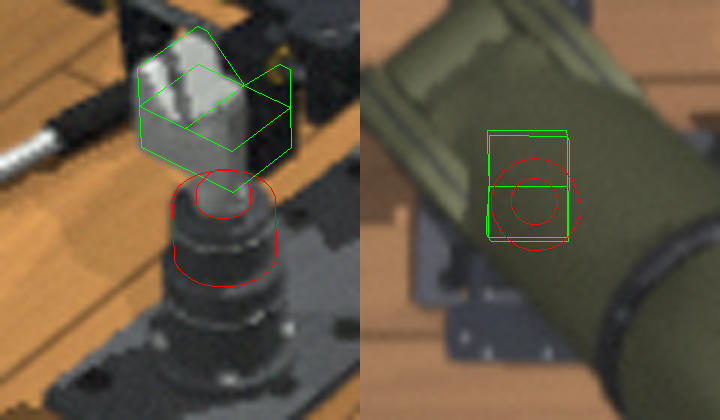

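The overlay agrees: the head's left edge matches and a finger hides its right side. I'll lower it with a small correction.

```bash
python3 -m jog '[{"wx":0,"wy":0,"wz":0,"dx":-0.007,"dy":-0.003,"dz":-0.03,"hand":0.8},{"wx":0,"wy":0,"wz":0,"dx":0,"dy":0,"dz":-0.03,"hand":0.8},{"wx":0,"wy":0,"wz":0,"dx":0,"dy":0,"dz":-0.02,"hand":0.8},{"wx":0,"wy":0,"wz":0,"dx":0,"dy":0,"dz":0,"hand":0.8},{"wx":0,"wy":0,"wz":0,"dx":0,"dy":0,"dz":0,"hand":0.8}]'
```

```text
clock: 24.17
tool_pos: [0.6125, 0.1014, 0.1141]
eef_rot: [0.713, 0.701, -0.001, -0.0]
contact_force: [-0.4, -0.6, -2.2]
opening: 0.588
finger_force: 30.0
```

```bash
python3 -m jog '[{"wx":0,"wy":0,"wz":0,"dx":0,"dy":0,"dz":-0.012,"hand":0.8},{"wx":0,"wy":0,"wz":0,"dx":0,"dy":0,"dz":0,"hand":0.8},{"wx":0,"wy":0,"wz":0,"dx":0,"dy":0,"dz":0,"hand":0.8}]'
```

```text
clock: 24.42
tool_pos: [0.6128, 0.101, 0.1116]
eef_rot: [0.713, 0.701, -0.0, 0.0]
contact_force: [-0.1, -1.4, -3.0]
opening: 0.585
finger_force: 30.0
```

```bash
python3 -m jog '[{"wx":0,"wy":0,"wz":0,"dx":0,"dy":0,"dz":-0.012,"hand":0.8},{"wx":0,"wy":0,"wz":0,"dx":0,"dy":0,"dz":-0.012,"hand":0.8},{"wx":0,"wy":0,"wz":0,"dx":0,"dy":0,"dz":0,"hand":0.8},{"wx":0,"wy":0,"wz":0,"dx":0,"dy":0,"dz":0,"hand":0.8}]'
```

```text
clock: 24.75
tool_pos: [0.6132, 0.1008, 0.1069]
eef_rot: [0.713, 0.701, -0.0, 0.001]
contact_force: [-1.6, -3.2, 6.7]
opening: 0.586
finger_force: 30.0
```

```bash
python3 -m jog '[{"wx":0,"wy":0,"wz":0,"dx":0,"dy":0,"dz":-0.006,"hand":0.8},{"wx":0,"wy":0,"wz":0,"dx":0,"dy":0,"dz":0.008,"hand":0.8},{"wx":0,"wy":0,"wz":0,"dx":0,"dy":0,"dz":0,"hand":0.3},{"wx":0,"wy":0,"wz":0,"dx":0,"dy":0,"dz":0,"hand":0.2},{"wx":0,"wy":0,"wz":0,"dx":0,"dy":0,"dz":0,"hand":0.1}]'
python3 -m jog '[{"wx":0,"wy":0,"wz":0,"dx":0,"dy":0,"dz":0,"hand":0.1},{"wx":0,"wy":0,"wz":0,"dx":0,"dy":0,"dz":0,"hand":0.1},{"wx":0,"wy":0,"wz":0,"dx":0,"dy":0,"dz":0.05,"hand":0.1},{"wx":0,"wy":0,"wz":0,"dx":0,"dy":0,"dz":0.1,"hand":0},{"wx":0,"wy":0,"wz":0,"dx":0,"dy":0,"dz":0.1,"hand":0}]'
python3 -m jog '[{"wx":0,"wy":0,"wz":0,"dx":0,"dy":0,"dz":0.1,"hand":0},{"wx":0,"wy":0,"wz":0,"dx":0,"dy":0,"dz":0.12,"hand":0},{"wx":0,"wy":0,"wz":0,"dx":0,"dy":0,"dz":0.05,"hand":0},{"wx":0,"wy":0,"wz":0,"dx":0,"dy":0,"dz":0,"hand":0}]'
```

```text
clock: 25.17
tool_pos: [0.613, 0.1024, 0.1062]
eef_rot: [0.713, 0.702, 0.001, -0.0]
contact_force: [0.0, -0.5, -0.1]
opening: 0.794
finger_force: 0.0
clock: 25.58
tool_pos: [0.6122, 0.1015, 0.1694]
eef_rot: [0.713, 0.702, -0.001, -0.001]
contact_force: [-0.1, -0.3, 0.0]
opening: 1.0
finger_force: 0.0
clock: 25.92
tool_pos: [0.6149, 0.1027, 0.2407]
eef_rot: [0.713, 0.701, 0.004, 0.002]
contact_force: [0.8, 0.1, -0.3]
opening: 1.0
finger_force: 0.0
```

```bash
python3 -m jog '[{"wx":0,"wy":0,"wz":-0.01,"dx":-0.12,"dy":-0.056,"dz":0,"hand":0},{"wx":0,"wy":0,"wz":-0.01,"dx":-0.12,"dy":-0.056,"dz":0,"hand":0},{"wx":0,"wy":0,"wz":-0.01,"dx":-0.12,"dy":-0.056,"dz":0,"hand":0},{"wx":0,"wy":0,"wz":-0.01,"dx":-0.12,"dy":-0.056,"dz":0,"hand":0},{"wx":0,"wy":0,"wz":0,"dx":-0.12,"dy":-0.056,"dz":0,"hand":0}]'
python3 -m jog '[{"wx":0,"wy":0,"wz":0,"dx":-0.12,"dy":-0.056,"dz":0,"hand":0},{"wx":0,"wy":0,"wz":0,"dx":0,"dy":0,"dz":0,"hand":0},{"wx":0,"wy":0,"wz":0,"dx":0,"dy":0,"dz":0,"hand":0},{"wx":0,"wy":0,"wz":0,"dx":0,"dy":0,"dz":0,"hand":0}]'
python3 - <<'E'
from vis import *
for n in CAM: r.snapshot(n)
print(r.get_state()["tool_pos"],r.get_state()["eef_rot"])
for k,v in (("head",(.613,.1014,.102,1.555)),("stand",(.611,-.0977,.012,1.555))):
    near={n:proj(n,np.array([[v[0],v[1],v[2]+(.025 if k=="head" else .065)]]))[0] for n in CAM}
    M=masks(k,near)
    print(k,[(n,fit(k,{n:M[n]},v,True)) for n in M])
im=r.snapshot('side')[110:230,260:420,::-1];cv2.imwrite('pics/s6.png',cv2.resize(im,None,fx=4.5,fy=4.5,interpolation=cv2.INTER_CUBIC))
E
```

```text
clock: 26.33
tool_pos: [0.4606, 0.0307, 0.2356]
eef_rot: [0.74, 0.672, -0.001, -0.0]
contact_force: [0.3, -1.0, 0.3]
opening: 0.999
finger_force: 0.0
clock: 26.67
tool_pos: [0.4337, 0.0179, 0.2363]
eef_rot: [0.74, 0.672, 0.001, 0.0]
contact_force: [0.9, -0.5, -0.3]
opening: 0.995
finger_force: 0.0
[0.43426694 0.01834526 0.23621709] [7.40084007e-01 6.72513795e-01 9.25429825e-04 3.48173655e-05]
head [('side', (array([0.613 , 0.1047, 1.5543]), np.float64(0.061))), ('top', (array([0.6126, 0.1024, 1.5645]), np.float64(0.081)))]
stand [('side', (array([ 0.6111, -0.0977,  1.558 ]), np.float64(0.048))), ('top', (array([ 0.6098, -0.0983,  1.5711]), np.float64(0.046)))]
```

View pics/s6.png

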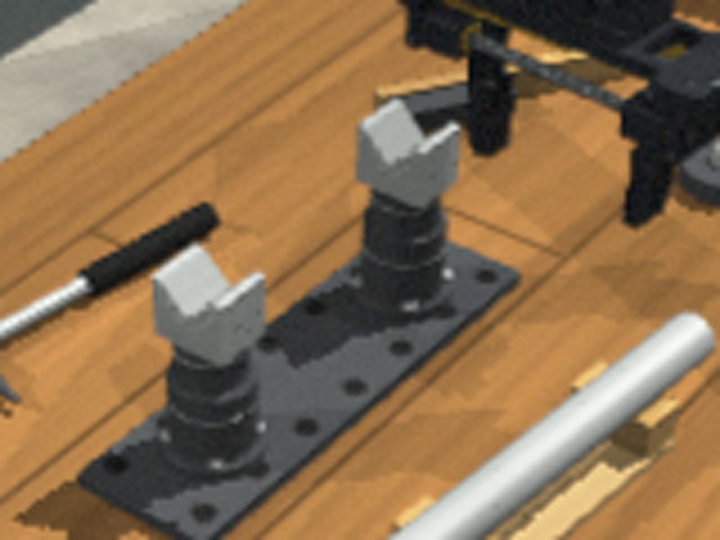

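The head is seated with its V at crop (210,300), in line with the stand's V at (408,150). Now the pipe.

```bash
python3 -m jog '[{"wx":0,"wy":0,"wz":-0.002,"dx":-0.008,"dy":0,"dz":-0.14,"hand":0},{"wx":0,"wy":0,"wz":0,"dx":0,"dy":0,"dz":-0.14,"hand":0},{"wx":0,"wy":0,"wz":0,"dx":0,"dy":0,"dz":-0.14,"hand":0},{"wx":0,"wy":0,"wz":0,"dx":0,"dy":0,"dz":-0.1,"hand":0},{"wx":0,"wy":0,"wz":0,"dx":0,"dy":0,"dz":0,"hand":0}]' 40
python3 -m jog '[{"wx":0,"wy":0,"wz":0,"dx":0,"dy":0,"dz":0,"hand":0},{"wx":0,"wy":0,"wz":0,"dx":0,"dy":0,"dz":0,"hand":0}]'
```

```text
clock: 27.43
tool_pos: [0.4289, 0.0176, 0.1028]
eef_rot: [0.741, 0.672, -0.003, -0.002]
contact_force: [-0.1, -0.1, -0.0]
opening: 0.999
finger_force: 0.0
clock: 27.6
tool_pos: [0.4315, 0.0179, 0.1071]
eef_rot: [0.741, 0.671, 0.001, 0.0]
contact_force: [-0.2, 0.5, 0.6]
opening: 1.0
finger_force: 0.0
```

```bash
python3 -m jog '[{"wx":0,"wy":0,"wz":0.001,"dx":0.002,"dy":0,"dz":-0.1,"hand":0},{"wx":0,"wy":0,"wz":0,"dx":0,"dy":0,"dz":-0.1,"hand":0},{"wx":0,"wy":0,"wz":0,"dx":0,"dy":0,"dz":-0.1,"hand":0},{"wx":0,"wy":0,"wz":0,"dx":0,"dy":0,"dz":-0.03,"hand":0},{"wx":0,"wy":0,"wz":0,"dx":0,"dy":0,"dz":0,"hand":0}]' 45
python3 -m jog '[{"wx":0,"wy":0,"wz":0,"dx":0,"dy":0,"dz":0,"hand":0},{"wx":0,"wy":0,"wz":0,"dx":0,"dy":0,"dz":0,"hand":0}]'
```

```text
clock: 28.02
tool_pos: [0.4348, 0.0169, 0.0436]
eef_rot: [0.741, 0.672, -0.0, 0.001]
contact_force: [0.3, -0.8, 0.3]
opening: 1.001
finger_force: 0.0
clock: 28.18
tool_pos: [0.4344, 0.0167, 0.0444]
eef_rot: [0.741, 0.671, -0.0, 0.001]
contact_force: [-0.3, 0.5, -0.5]
opening: 1.0
finger_force: 0.0
```

```bash
python3 -c "
from plant import r
s=r.get_state();print(s['q'].round(3),s['tool_pos'])"
python3 -m jog '[{"wx":0,"wy":0,"wz":0,"dx":-0.008,"dy":0,"dz":-0.05,"hand":0},{"wx":0,"wy":0,"wz":0,"dx":0,"dy":0,"dz":0,"hand":0},{"wx":0,"wy":0,"wz":0,"dx":0,"dy":0,"dz":0,"hand":0}]'
python3 -c "
from plant import r
s=r.get_state();print(s['q'].round(3),s['tool_pos'])"
```

```text
[-0.115  0.857 -0.051  2.267  1.154  0.044 -1.4  ] [0.43441077 0.01665192 0.04437708]
clock: 28.43
tool_pos: [0.4298, 0.0158, 0.0387]
eef_rot: [0.741, 0.672, -0.005, -0.002]
contact_force: [-0.2, 0.7, 0.4]
opening: 1.0
finger_force: 0.0
[-0.088  0.869 -0.094  2.268  1.335  0.077 -1.581] [0.42978891 0.01584872 0.03874302]
```

Joint 6 is at its lower limit here. Tilting the hand about the pipe's axis frees it, and the pipe is round, so the tilt does no harm.

```bash
python3 -m jog '[{"wx":0,"wy":0,"wz":0,"dx":0,"dy":0,"dz":0.04,"hand":0},{"wx":0,"wy":0,"wz":0,"dx":0,"dy":0,"dz":0.03,"hand":0.2},{"wx":0.004,"wy":0.04,"wz":0,"dx":0,"dy":0,"dz":0,"hand":0.3},{"wx":0.004,"wy":0.04,"wz":0,"dx":0,"dy":0,"dz":0,"hand":0.4},{"wx":0,"wy":0,"wz":0,"dx":0,"dy":0,"dz":0,"hand":0.4}]'
python3 -m jog '[{"wx":0,"wy":0,"wz":0,"dx":0,"dy":0,"dz":0,"hand":0.4},{"wx":0,"wy":0,"wz":0,"dx":0,"dy":0,"dz":0,"hand":0.4},{"wx":0,"wy":0,"wz":0,"dx":0,"dy":0,"dz":0,"hand":0.4}]'
cat >> vis.py <<'E'
from scipy.spatial.transform import Rotation as Ro
def pipe_hand(p=(.4318,.0178,.04),a=1.471):
    s=r.get_state();R=Ro.from_quat(s["eef_rot"]).as_matrix();g=s["tool_pos"]-R[:,2]*r.grip_point_offset
    print("q",s["q"].round(2),"zaxis",R[:,2].round(3),"xyaw",np.arctan2(R[1,0],R[0,0]).round(3),"xelev",R[2,0].round(3),"grasp pt",g.round(4),"to pipe(frac)",((np.array(p)-g)/.25).round(3))
E
python3 -c "
from vis import *
pipe_hand()"
```

```text
clock: 28.85
tool_pos: [0.4338, 0.0146, 0.0546]
eef_rot: [0.741, 0.668, -0.051, -0.052]
contact_force: [1.6, -0.3, -0.6]
opening: 0.721
finger_force: 0.0
clock: 29.1
tool_pos: [0.4304, 0.0142, 0.0541]
eef_rot: [0.738, 0.671, -0.053, -0.049]
contact_force: [-0.0, 0.3, 0.4]
opening: 0.597
finger_force: 0.0
q [ 0.2   0.9  -0.53  2.12  0.87  0.51 -1.11] zaxis [-0.144  0.001 -0.99 ] xyaw 1.475 xelev -0.013 grasp pt [0.4331 0.0141 0.0726] to pipe(frac) [-0.005  0.015 -0.13 ]
```

```bash
python3 -m jog '[{"wx":0.007,"wy":0,"wz":0,"dx":-0.005,"dy":0.015,"dz":0,"hand":0.4},{"wx":0,"wy":0,"wz":0,"dx":0,"dy":0,"dz":-0.04,"hand":0.4},{"wx":0,"wy":0,"wz":0,"dx":0,"dy":0,"dz":-0.05,"hand":0.4},{"wx":0,"wy":0,"wz":0,"dx":0,"dy":0,"dz":0,"hand":0.4},{"wx":0,"wy":0,"wz":0,"dx":0,"dy":0,"dz":0,"hand":0.4}]'
python3 -c "
from vis import *
pipe_hand()"
```

```text
clock: 29.52
tool_pos: [0.4294, 0.0182, 0.031]
eef_rot: [0.738, 0.671, -0.049, -0.055]
contact_force: [0.1, 0.6, 0.0]
opening: 0.601
finger_force: 0.0
q [ 0.18  0.94 -0.5   2.13  0.92  0.45 -1.15] zaxis [-0.146  0.016 -0.989] xyaw 1.475 xelev 0.002 grasp pt [0.4321 0.0179 0.0495] to pipe(frac) [-0.001 -0.    -0.038]
```

```bash
python3 -m jog '[{"wx":0,"wy":0,"wz":0,"dx":0,"dy":0,"dz":-0.03,"hand":0.4},{"wx":0,"wy":0,"wz":0,"dx":0,"dy":0,"dz":0,"hand":0.4},{"wx":0,"wy":0,"wz":0,"dx":0,"dy":0,"dz":0,"hand":0.9},{"wx":0,"wy":0,"wz":0,"dx":0,"dy":0,"dz":0,"hand":0.9},{"wx":0,"wy":0,"wz":0,"dx":0,"dy":0,"dz":0,"hand":0.9}]' 50
python3 -m jog '[{"wx":0,"wy":0,"wz":0,"dx":0,"dy":0,"dz":0,"hand":0.9},{"wx":0,"wy":0,"wz":0,"dx":0,"dy":0,"dz":0,"hand":0.9},{"wx":0,"wy":0,"wz":0,"dx":0,"dy":0,"dz":0,"hand":0.9},{"wx":0,"wy":0,"wz":0,"dx":0,"dy":0,"dz":0,"hand":0.9}]' 50
python3 -c "
from vis import *
pipe_hand()"
```

```text
clock: 29.93
tool_pos: [0.4304, 0.018, 0.0243]
eef_rot: [0.739, 0.67, -0.048, -0.055]
contact_force: [0.8, -0.9, -0.0]
opening: 0.402
finger_force: 0.0
clock: 30.27
tool_pos: [0.4308, 0.018, 0.0242]
eef_rot: [0.739, 0.67, -0.047, -0.054]
contact_force: [1.4, -0.2, 0.8]
opening: 0.366
finger_force: 50.0
q [ 0.17  0.95 -0.48  2.13  0.94  0.44 -1.16] zaxis [-0.143  0.017 -0.99 ] xyaw 1.473 xelev 0.003 grasp pt [0.4335 0.0177 0.0427] to pipe(frac) [-0.007  0.    -0.011]
```

```bash
python3 -m jog '[{"wx":0,"wy":0,"wz":0,"dx":0,"dy":0,"dz":0.05,"hand":0.9},{"wx":0,"wy":0,"wz":0,"dx":0,"dy":0,"dz":0.1,"hand":0.9},{"wx":0,"wy":0,"wz":0,"dx":0,"dy":0,"dz":0.12,"hand":0.9},{"wx":0,"wy":0,"wz":0,"dx":0,"dy":0,"dz":0.12,"hand":0.9},{"wx":0,"wy":0,"wz":0,"dx":0,"dy":0,"dz":0.12,"hand":0.9}]'
python3 -m jog '[{"wx":0,"wy":0,"wz":0,"dx":0,"dy":0,"dz":0.12,"hand":0.9},{"wx":0,"wy":0,"wz":0,"dx":0,"dy":0,"dz":0.12,"hand":0.9},{"wx":0,"wy":0,"wz":0.01,"dx":0.06,"dy":0,"dz":0,"hand":0.9},{"wx":0,"wy":0,"wz":0.01,"dx":0.06,"dy":0,"dz":0,"hand":0.9},{"wx":0,"wy":0,"wz":0.01,"dx":0.06,"dy":0,"dz":0,"hand":0.9}]'
python3 -m jog '[{"wx":0,"wy":0,"wz":0.011,"dx":0.1,"dy":-0.02,"dz":0,"hand":0.9},{"wx":0,"wy":-0.03,"wz":0,"dx":0.1,"dy":-0.02,"dz":0,"hand":0.9},{"wx":0,"wy":-0.03,"wz":0,"dx":0.1,"dy":-0.02,"dz":0,"hand":0.9},{"wx":0,"wy":-0.01,"wz":0,"dx":0.1,"dy":0,"dz":0,"hand":0.9},{"wx":0,"wy":0,"wz":0,"dx":0,"dy":0,"dz":0,"hand":0.9}]'
python3 -m jog '[{"wx":0,"wy":0,"wz":0,"dx":0,"dy":0,"dz":0,"hand":0.9},{"wx":0,"wy":0,"wz":0,"dx":0,"dy":0,"dz":0,"hand":0.9},{"wx":0,"wy":0,"wz":0,"dx":0,"dy":0,"dz":0,"hand":0.9}]'
python3 -c "
from vis import *
pipe_hand((.6115,.0019,.2))"
```

```text
clock: 30.68
tool_pos: [0.4288, 0.0177, 0.1523]
eef_rot: [0.738, 0.67, -0.049, -0.056]
contact_force: [1.5, -0.2, -5.2]
opening: 0.367
finger_force: 50.0
clock: 31.1
tool_pos: [0.4748, 0.0172, 0.2115]
eef_rot: [0.718, 0.692, -0.05, -0.053]
contact_force: [-0.0, -0.1, -5.8]
opening: 0.366
finger_force: 50.0
clock: 31.52
tool_pos: [0.5779, 0.0021, 0.2107]
eef_rot: [0.713, 0.701, 0.001, -0.003]
contact_force: [0.7, -0.0, -4.9]
opening: 0.368
finger_force: 50.0
clock: 31.77
tool_pos: [0.5736, 0.003, 0.2108]
eef_rot: [0.712, 0.702, -0.002, -0.004]
contact_force: [-0.2, 0.5, -4.8]
opening: 0.371
finger_force: 50.0
q [ 0.36  0.76 -0.79  1.73  0.64  0.94 -0.7 ] zaxis [-0.008  0.004 -1.   ] xyaw 1.557 xelev 0.004 grasp pt [0.5738 0.0029 0.2295] to pipe(frac) [ 0.151 -0.004 -0.118]
```

```bash
python3 -m jog '[{"wx":-0.001,"wy":0,"wz":0,"dx":0.08,"dy":-0.003,"dz":0,"hand":0.9},{"wx":0,"wy":0,"wz":0,"dx":0.07,"dy":0,"dz":0,"hand":0.9},{"wx":0,"wy":0,"wz":0,"dx":0,"dy":0,"dz":-0.06,"hand":0.9},{"wx":0,"wy":0,"wz":0,"dx":0,"dy":0,"dz":0,"hand":0.9},{"wx":0,"wy":0,"wz":0,"dx":0,"dy":0,"dz":0,"hand":0.9}]'
python3 - <<'E'
from vis import *
pipe_hand((.6115,.0019,.2))
for n in CAM: r.snapshot(n)
t=r.get_state()["tool_pos"]
v=(t[0],t[1],t[2]+.016,1.557)
M=masks("pipe")
print([(n,fit("pipe",{n:M[n]},v,True)) for n in M])
im=r.snapshot('side')[90:240,240:430,::-1];o=cv2.resize(im,None,fx=4,fy=4,interpolation=cv2.INTER_CUBIC)
h=cv2.convexHull(proj("side",pose(MOD["pipe"][0],*v)).astype(np.float32));cv2.polylines(o,[((h+.5-[240,90])*4).astype(np.int32)],True,(0,255,0),1)
cv2.imwrite('pics/s7.png',o)
E
```

```text
clock: 32.18
tool_pos: [0.6109, 0.002, 0.1956]
eef_rot: [0.712, 0.702, -0.003, -0.004]
contact_force: [0.0, 0.3, -4.6]
opening: 0.369
finger_force: 50.0
q [ 0.33  0.82 -0.77  1.63  0.66  0.98 -0.68] zaxis [-0.009  0.002 -1.   ] xyaw 1.557 xelev 0.002 grasp pt [0.611  0.002  0.2143] to pipe(frac) [ 0.002 -0.    -0.057]
[('side', (array([0.6118, 0.003 , 1.5796]), np.float64(0.435))), ('top', (array([0.6111, 0.0032, 1.572 ]), np.float64(0.588)))]
```

View pics/s7.png

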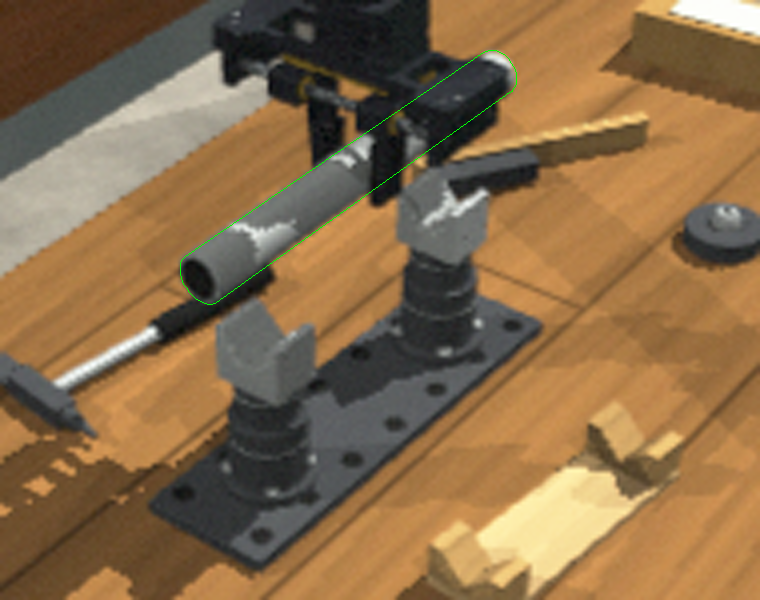

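The held pipe matches the prediction from crop (200,280) to (495,70), above both V's. Now I lower it.

```bash
python3 -m jog '[{"wx":0,"wy":0,"wz":0,"dx":0.002,"dy":0,"dz":-0.06,"hand":0.9},{"wx":0,"wy":0,"wz":0,"dx":0,"dy":0,"dz":-0.07,"hand":0.9},{"wx":0,"wy":0,"wz":0,"dx":0,"dy":0,"dz":-0.05,"hand":0.9},{"wx":0,"wy":0,"wz":0,"dx":0,"dy":0,"dz":-0.02,"hand":0.9},{"wx":0,"wy":0,"wz":0,"dx":0,"dy":0,"dz":0,"hand":0.9}]'
python3 -m jog '[{"wx":0,"wy":0,"wz":0,"dx":0,"dy":0,"dz":0,"hand":0.9},{"wx":0,"wy":0,"wz":0,"dx":0,"dy":0,"dz":0,"hand":0.9}]'
```

```text
clock: 32.85
tool_pos: [0.6123, 0.002, 0.1454]
eef_rot: [0.712, 0.702, -0.002, -0.004]
contact_force: [-0.8, 0.3, -5.5]
opening: 0.368
finger_force: 50.0
clock: 33.02
tool_pos: [0.6139, 0.0027, 0.1475]
eef_rot: [0.712, 0.702, -0.0, -0.002]
contact_force: [1.0, 0.4, -4.1]
opening: 0.37
finger_force: 50.0
```

```bash
python3 -m jog '[{"wx":0,"wy":0,"wz":0,"dx":-0.005,"dy":0,"dz":-0.02,"hand":0.9},{"wx":0,"wy":0,"wz":0,"dx":0,"dy":0,"dz":-0.015,"hand":0.9},{"wx":0,"wy":0,"wz":0,"dx":0,"dy":0,"dz":0,"hand":0.9},{"wx":0,"wy":0,"wz":0,"dx":0,"dy":0,"dz":0,"hand":0.9}]'
```

```text
clock: 33.35
tool_pos: [0.6118, 0.0021, 0.1376]
eef_rot: [0.712, 0.702, -0.001, -0.003]
contact_force: [0.2, 0.2, -4.0]
opening: 0.373
finger_force: 50.0
```

```bash
python3 -m jog '[{"wx":0,"wy":0,"wz":0,"dx":0,"dy":0,"dz":-0.01,"hand":0.9},{"wx":0,"wy":0,"wz":0,"dx":0,"dy":0,"dz":-0.01,"hand":0.9},{"wx":0,"wy":0,"wz":0,"dx":0,"dy":0,"dz":0,"hand":0.9},{"wx":0,"wy":0,"wz":0,"dx":0,"dy":0,"dz":0,"hand":0.9}]'
```

```text
clock: 33.68
tool_pos: [0.612, 0.0023, 0.1327]
eef_rot: [0.712, 0.702, -0.001, -0.003]
contact_force: [0.7, -0.2, -5.5]
opening: 0.365
finger_force: 50.0
```

```bash
python3 -m jog '[{"wx":0,"wy":0,"wz":0,"dx":0,"dy":0,"dz":-0.008,"hand":0.9},{"wx":0,"wy":0,"wz":0,"dx":0,"dy":0,"dz":-0.008,"hand":0.9},{"wx":0,"wy":0,"wz":0,"dx":0,"dy":0,"dz":0,"hand":0.9},{"wx":0,"wy":0,"wz":0,"dx":0,"dy":0,"dz":0,"hand":0.9}]'
```

```text
clock: 34.02
tool_pos: [0.6125, 0.0024, 0.132]
eef_rot: [0.712, 0.702, -0.001, -0.002]
contact_force: [-5.3, -2.2, 16.0]
opening: 0.369
finger_force: 50.1
```

```bash
python3 -m jog '[{"wx":0,"wy":0,"wz":0,"dx":-0.003,"dy":0,"dz":0.009,"hand":0.9},{"wx":0,"wy":0,"wz":0,"dx":0,"dy":0,"dz":0,"hand":0.9},{"wx":0,"wy":0,"wz":0,"dx":0,"dy":0,"dz":0,"hand":0.55},{"wx":0,"wy":0,"wz":0,"dx":0,"dy":0,"dz":0,"hand":0.4},{"wx":0,"wy":0,"wz":0,"dx":0,"dy":0,"dz":0,"hand":0.3}]'
python3 -m jog '[{"wx":0,"wy":0,"wz":0,"dx":0,"dy":0,"dz":0,"hand":0.3},{"wx":0,"wy":0,"wz":0,"dx":0,"dy":0,"dz":0,"hand":0.3},{"wx":0,"wy":0,"wz":0,"dx":0,"dy":0,"dz":0.05,"hand":0.3},{"wx":0,"wy":0,"wz":0,"dx":0,"dy":0,"dz":0.1,"hand":0.2},{"wx":0,"wy":0,"wz":0,"dx":0,"dy":0,"dz":0.12,"hand":0}]'
python3 -m jog '[{"wx":0,"wy":0,"wz":0,"dx":0,"dy":0,"dz":0.12,"hand":0},{"wx":0,"wy":0,"wz":0,"dx":-0.1,"dy":-0.1,"dz":0,"hand":0},{"wx":0,"wy":0,"wz":0,"dx":-0.1,"dy":-0.1,"dz":0,"hand":0},{"wx":0,"wy":0,"wz":0,"dx":-0.1,"dy":-0.1,"dz":0,"hand":0},{"wx":0,"wy":0,"wz":0,"dx":-0.1,"dy":-0.1,"dz":0,"hand":0}]'
python3 -m jog '[{"wx":0,"wy":0,"wz":0,"dx":-0.08,"dy":-0.12,"dz":0,"hand":0},{"wx":0,"wy":0,"wz":0,"dx":0,"dy":-0.12,"dz":0,"hand":0},{"wx":0,"wy":0,"wz":0,"dx":0,"dy":-0.12,"dz":0,"hand":0},{"wx":0,"wy":0,"wz":0,"dx":0,"dy":-0.12,"dz":0,"hand":0},{"wx":0,"wy":0,"wz":0,"dx":0,"dy":0,"dz":0,"hand":0}]'
python3 - <<'E'
from vis import *
for n in CAM: r.snapshot(n)
for k,v in(("pipe",(.6118,.0021,.148,1.557)),("head",(.613,.1014,.102,1.555)),("stand",(.611,-.0977,.012,1.555))):
    M=masks(k)
    print(k,[(n,fit(k,{n:M[n]},v,True)) for n in M])
im=r.snapshot('side')[110:230,240:400,::-1];o=cv2.resize(im,None,fx=4.5,fy=4.5,interpolation=cv2.INTER_CUBIC)
h=cv2.convexHull(proj("side",pose(MOD["pipe"][0],.6118,.0021,.148,1.557)).astype(np.float32));cv2.polylines(o,[((h+.5-[240,110])*4.5).astype(np.int32)],True,(0,255,0),1)
cv2.imwrite('pics/s8.png',o)
E
```

```text
clock: 34.43
tool_pos: [0.6114, 0.0025, 0.131]
eef_rot: [0.712, 0.702, -0.001, -0.003]
contact_force: [-0.4, 0.1, 0.0]
opening: 0.567
finger_force: 0.0
clock: 34.85
tool_pos: [0.6101, 0.0021, 0.1985]
eef_rot: [0.712, 0.702, -0.002, -0.004]
contact_force: [-0.1, 0.3, 1.0]
opening: 0.829
finger_force: 0.0
clock: 35.27
tool_pos: [0.5103, -0.0985, 0.2296]
eef_rot: [0.712, 0.702, -0.001, -0.002]
contact_force: [-0.2, -1.8, 0.5]
opening: 1.002
finger_force: 0.0
clock: 35.68
tool_pos: [0.4902, -0.2254, 0.2286]
eef_rot: [0.716, 0.698, -0.003, -0.001]
contact_force: [0.5, -0.2, -0.3]
opening: 1.002
finger_force: 0.0
pipe [('side', (array([0.6121, 0.0035, 1.5663]), np.float64(0.049))), ('top', (array([0.6108, 0.0023, 1.5583]), np.float64(0.031)))]
head [('top', (array([0.6129, 0.1034, 1.6016]), np.float64(0.705)))]
stand [('side', (array([ 0.6092, -0.0968,  1.978 ]), np.float64(0.229)))]
```

View pics/s8.png

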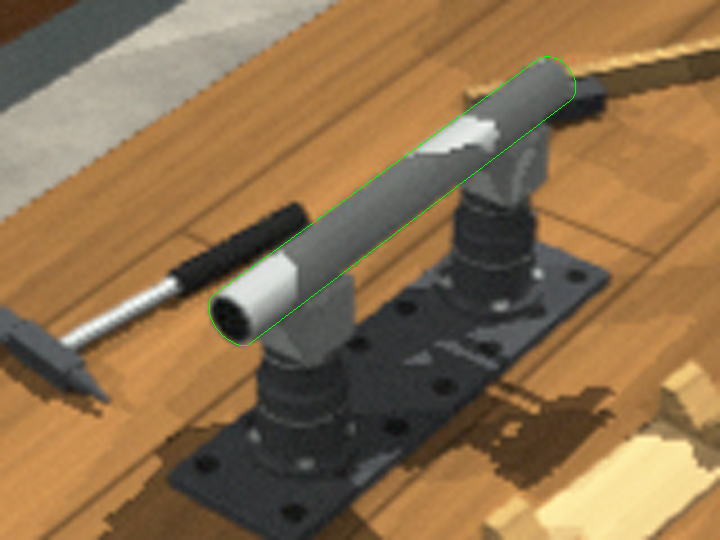

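The pipe lies in both V's, from crop (235,315) to (560,85), matching the seated prediction. The arm is clear, so I'll hand in the job.

```bash
python3 -c "
from plant import r
print(r.finish_job())"
```

```text
the job is handed in; nothing more can be done
None
```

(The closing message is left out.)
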